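Hang the crucible basket on the rinse stand and start the rinse

TASK

Move the wire basket with its two crucibles from the white drain stand's hook to the blue rinse stand's hook, keeping it level and never setting it down on the way, so that its bar rests fully in the hook on both prongs. Then let go and press the green start button on the control box all the way in. Keep both crucibles upright in the basket and leave the bottle, jar and cup where they are.

Things in the scene. Friction and masses are not known exactly. Their poses are not given: they have to be found in the camera images.
- basket: Steel wire basket, 64 (x) x 96 (y) mm, walls 40 high, about 0.3 kg in all. Origin: centre of its underside; z up, x away from the robot while hanging. Thin uprights at y = +-46 carry a square hanging bar; from the bar's middle rises an orange handle. It hangs level by itself. Start: on the white stand.
- basket_bar (a point): Centre of the basket's hanging bar: 10 mm high, 12 deep (x), 97 long along y, 130 above the basket's underside. Axes as the basket.
- basket_grip (a point): Point to pinch on the orange handle, 31 mm towards -x and 44 above the bar centre. The handle is a flat plate 10 thick (y; pinch across this), 26 wide, 75 long from the bar centre, leaning 35 degrees from vertical towards -x. Axes as the basket.
- drain: White stand with a grey drip tray, fixed; the basket hangs on it at the start. Base 180 x 130 mm, post 22 x 26 at x = +100. Origin: centre below its seat, at table level; x points from the hook tips back to the post, away from the robot, y left, z up. Hook, hood and post are alike on both stands.
- drain_seat (a point): Centre of the hanging bar when it rests mid-slot in the white stand's hook, 230 mm above the table; axes as the stand. To unhook, lift the bar 20 to 30 mm, then draw it out towards -x by 60 or more.
- rinse: Blue stand with a steel basin (110 x 110 mm, rim 57 high), fixed; otherwise built as the white stand. Origin: straight below its seat, at table level; x points from the hook tips back to the post, away from the robot, y left, z up.
- rinse_seat (a point): Centre of the bar when at rest mid-slot in the blue hook, 230 mm up; axes as the stand. Hook (both stands): two prongs at y = +-22, 8 wide, pointing to -x, flat tops 5 below the seat, tips upturned 14 above the prong tops at x = -20 to -14; back stop at x = +14, 56 wide, top 20 above the seat.
- rinse_hood (a point): Middle of the front lower edge of the flat hood over the blue hook: 40 mm to -x of the seat and 155 above it. Hood (alike on both stands) 50 wide (y), 85 deep, 15 thick, on an arm from the post. A gripper straight down on the handle strikes it: lean it back to the robot 35 to 45 degrees, along the handle.
- crucible1: White lidded ceramic crucible, 31 mm diameter, 36 high, standing loose in the basket's +y compartment. Origin: centre of its underside.
- crucible2: The same in the basket's -y compartment.
- console: Cream control box fixed to the bench, 110 x 110 x 50 mm high, with the green start button on its top. Origin: centre of its underside.
- start (a joint): Green push button, 28 mm across, sprung; 0 = out, 0.006 m = fully pressed, needs about 5 N downwards; springs back.
- start_top (a point): Centre of the green button's top face, when out (moves with it); push straight down.
- reagent: Amber bottle, 60 mm diameter, 130 high; a bystander. Origin: centre of its underside.
- jar: White jar with blue cap, 56 mm diameter, 75 high; a bystander. Origin: centre of its underside.
- beaker: Clear cup, 66 mm diameter, 80 high; a bystander. Origin: centre of its underside.
There are look-alikes about, which are no part of the job. Leave any black look-alike of the basket alone.

How it is judged:
On the way, in this order (a step that is already met when the one before it is completed fails the run):
1. the basket hangs level in the rinse stand's hook, let go, with both crucibles in it (x of basket_bar in the frame of rinse_seat between -0.0125 and 0.0125 m and y of basket_bar in the frame of rinse_seat between -0.018 and 0.018 m and z of basket_bar in the frame of rinse_seat between -0.004 and 0.005 m and angle between basket's own z axis and vertical below 0.12 rad and contact force between basket and the fingers below 0.1 N and contact force between basket and rinse above 0.8 N and linear speed of basket below 0.03 m/s and distance between each of crucible1, crucible2 and basket below 0.042 m and angle between each of crucible1, crucible2's own z axis and vertical below 0.3 rad), for 0.3 s.
2. the start button is pressed in (at least 4.5 of its 6 mm) (value of joint start above 0.0045 m), for 0.1 s.
At the end, for the whole second after the job is handed in: The basket is released, still, and borne by the blue stand's hook: bar within 12.5 mm of the seat along the slot, 18 sideways, -4 to +5 in height; tilt under 0.12 rad; both crucibles upright (under 0.3 rad) in it; the button out again (under 2 mm) (all of step 1 and value of joint start below 0.002 m); the robot touches nothing.
It fails at once if the basket tips more than 0.35 rad (20 degrees) from level (angle between basket's own z axis and vertical above 0.35 rad).
It fails at once if the basket is set down or dropped (its underside comes below 75 mm, or it bears on the control box) (height (world z) of basket below 0.075 m or contact force between basket and console above 1 N).
It fails at once if the bottle is pushed more than 30 mm or tipped over (distance of reagent from where it was at the start of the episode above 0.03 m or angle between reagent's own z axis and vertical above 0.5 rad).
It fails at once if the jar is pushed more than 30 mm or tipped over (distance of jar from where it was at the start of the episode above 0.03 m or angle between jar's own z axis and vertical above 0.5 rad).
It fails at once if the cup is pushed more than 30 mm or tipped over (distance of beaker from where it was at the start of the episode above 0.03 m or angle between beaker's own z axis and vertical above 0.5 rad).
It also fails if it takes over 64 s, if anything falls off the work surface, if the arm or the gripper's body presses on something with over 40 N, if the wrist force passes 120 N, or if a joint passes its speed limit or range.

ROBOT

A 6-joint arm with a two-finger parallel gripper is mounted at the origin on the work surface. World frame = base frame: x ahead of the robot, y to its left, z up, the work surface at z = 0. Lengths are in m, angles in rad, forces in N, time in s.
With the tool pointing down it reaches from about 0.35 to 0.975 m from the base axis. Payload 4.9 kg.
Tool frame: the origin (TCP) lies at the very end of the fingers, on their centre line; the grasp point (between the pads) lies 19 mm behind it; y points along the fingers, z is the direction in which the jaws open and shut, and the axes are right-handed (so a half turn about y gives the same grasp; the last joint's range is limited). The gripper opens to 85 mm and grips with 20 to 120 N. Pads are 22 mm wide; open, the fingers measure 114 mm over their backs; the gripper's body (76 mm by 85 mm) begins 54 mm behind the grasp point. The pads swing forward as they close: fully open they stand 13 mm farther back than shut.
Start: joints at [-1.407, 0.053, 1.613, -0, 1.476, -0.119], TCP at [0.174, -0.6, 0.192] pointing down, gripper open.
Joint ranges: [-3.01, 3.01], [-1.01, 2.22], [0.06, 2.58], [-1.02, 4.17], [0.09, 2.62], [-3.14, 3.14]. Speed limits (rad/s): [2.57, 2.57, 3.14, 3.14, 3.14, 3.14].

INTERFACE

Orientations are given as a rotation vector (axis times angle).
In Python, from station import monitor, viewer, ticket gives the robot as it stands.
- The arm moves only by the tool servo_tool, never from a script. Its argument "commands" is one flat list of numbers, 7 for each row, row after row: the turn, a rotation vector about the tool's x, y, z in rad, then the shift along the tool's x, y, z in cm, then the opening, from 0 (shut) to 1 (fully open). In form: [rx, ry, rz, dx, dy, dz, claw, rx, ry, rz, dx, dy, dz, claw, ...]. A call has 1 to 20 rows; each row shifts and turns the pose as measured when the row begins, along the tool's axes as they then stand; what a row does not reach is not made up. A row lasts 1/10 s, in which the tool goes at most 50 mm and 8.59 degrees, less where a joint would pass 70% of its speed; a pose out of reach is approached as far as the arm can. A call is refused whole if a number of a shift passes 5 or a number of a turn 0.15, either way. A call with a gripper value outside its range is refused whole. The fingers move at their own pace and stop on an object; "grip_force" is the grip in N (left out, the last holds). Time passes only in rows, so rows that do not move let the fingers close. It gives the time, the measured TCP pose, the force and the opening at its end, in the units of the state.
- monitor.get_obs(): the state, without advancing time (a new reading comes with each control period).
- viewer.get_image(name): name is "side" or "top"; returns a dict with "frame" (400x640x3 uint8, red, green, blue), "depth" (400x640 float32, m along the optical axis (not along the pixel's ray), 0 where there is no reading), "camera_matrix" (3x3 intrinsics, pixels), "cam_to_world" (4x4, takes a point from camera to world coordinates). Camera axes: x right, y down, z forward; pixel columns grow to the right and rows downward; lengths in m; the calibration is good to about 2 mm. A picture is of the moment at which its call begins.
- ticket.finish_job(): hands the job in, once; it reports no verdict.
The state is a dict: "t": time; "q": joint angles; "dq": joint speeds; "effort": joint torques, N m; "tool_pos": TCP position; "tool_rot": TCP orientation; "contact_force": force on the tool from outside, world axes, zero at the start; "wrist_torque": the same for the moment, N m; "opening": finger opening in m.
Only numpy, scipy, OpenCV 4.12 (cv2) and the standard library are available. Lean on these libraries where they do the work, as an engineer would, in place of code of your own. Each camera call takes 0.05 s, during which the arm holds its last target.

## Working session

There is one attempt and no reset: what is moved stays moved. The work goes in short steps, Python scripts to look and compute and a tool call to move; the robot and the scene stay as the last step left them, time stands still between calls to the robot, and variables do not carry over. Pictures are saved under pics/ and viewed, and the job is handed in when it is done.

Besides the shell and the picture viewer there is one more tool, called after "Call:" as name(argument=value, ...), one argument or row to a line, values as JSON. servo_tool: Moves the arm, as the interface text tells. Its arguments: {"type":"object","properties":{"commands":{"type":"array","items":{"type":"number"}},"grip_force":{"type":"number"}},"required":["commands"]}

```bash
ls; mkdir -p pics
python3 - <<'E'
from station import monitor, viewer
import cv2,numpy as np,pickle
o=monitor.get_obs();print({k:np.round(v,3) for k,v in o.items()})
for n in("side","top"):
    d=viewer.get_image(n);pickle.dump(d,open(n+"0.pkl","wb"))
    cv2.imwrite(f"pics/{n}0.png",d["frame"][:,:,::-1]);print(n,d["camera_matrix"],np.round(d["cam_to_world"],3))
E
```

```text
pics
{'t': np.float64(0.0), 'q': array([-1.407,  0.053,  1.614,  0.   ,  1.476, -0.119]), 'dq': array([-0.   ,  0.001,  0.001, -0.   , -0.001, -0.001]), 'effort': array([-2.0000e-03, -3.9368e+01, -3.7018e+01, -0.0000e+00,  7.0000e-03,
        0.0000e+00]), 'tool_pos': array([ 0.174, -0.599,  0.19 ]), 'tool_rot': array([-0.295,  2.072, -2.068]), 'contact_force': array([0.28 , 0.141, 0.119]), 'wrist_torque': array([-0.001,  0.01 ,  0.005]), 'opening': np.float64(0.086)}
side [[500.52911514   0.         327.65438986]
 [  0.         500.52911514 202.16727356]
 [  0.           0.           1.        ]] [[ 0.86  -0.243  0.449 -0.061]
 [-0.511 -0.415  0.753 -1.08 ]
 [ 0.003 -0.877 -0.481  0.938]
 [ 0.     0.     0.     1.   ]]
top [[403.95871075   0.         320.64189418]
 [  0.         403.95871075 204.66200615]
 [  0.           0.           1.        ]] [[ 1.600e-02 -9.930e-01  1.200e-01  4.510e-01]
 [-1.000e+00 -1.600e-02 -1.000e-03 -2.000e-02]
 [ 3.000e-03 -1.200e-01 -9.930e-01  1.323e+00]
 [ 0.000e+00  0.000e+00  0.000e+00  1.000e+00]]
```

View pics/side0.png

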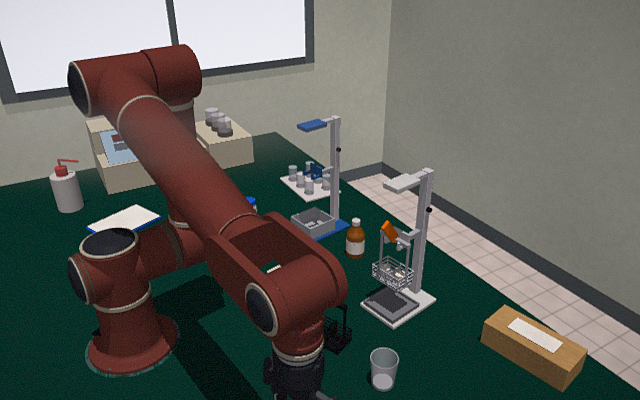

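View pics/top0.png

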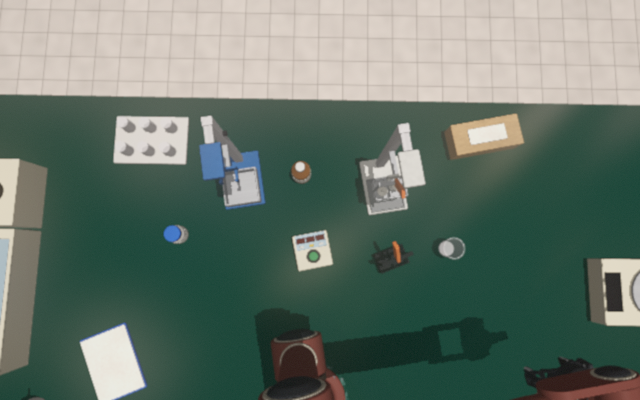

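```bash
cat > h.py <<'E'
import numpy as np,pickle,cv2
def cloud(d):
    K=d["camera_matrix"];z=d["depth"].astype(float);v,u=np.mgrid[:400,:640]
    P=np.stack([(u-K[0,2])/K[0,0]*z,(v-K[1,2])/K[1,1]*z,z],-1)
    T=d["cam_to_world"];W=P@T[:3,:3].T+T[:3,3];W[z==0]=np.nan
    return W
def proj(d,p):
    T=np.linalg.inv(d["cam_to_world"]);c=T[:3,:3]@np.asarray(p)+T[:3,3];q=d["camera_matrix"]@c;return q[:2]/q[2]
E
python3 - <<'E'
from h import *
for n in("top","side"):
    d=pickle.load(open(n+"0.pkl","rb"));W=cloud(d);f=d["frame"]
    hsv=cv2.cvtColor(f,cv2.COLOR_RGB2HSV)
    big=cv2.resize(f[100:290,150:480] if n=="top" else f[90:400,270:480],None,fx=2.4 if n=="top" else 1.9,fy=2.4 if n=="top" else 1.9,interpolation=cv2.INTER_CUBIC);cv2.imwrite(f"pics/{n}0z.png",big[:,:,::-1])
    print(n)
    regs={"rinse":((200,225,135,185) if n=="top" else (295,330,115,135)),"drain":((395,430,145,190) if n=="top" else (380,425,165,195))}
    for k,(u0,u1,v0,v1) in regs.items():
        w=W[v0:v1,u0:u1].reshape(-1,3);z=w[:,2]
        s=w[(abs(z-0.400)<0.006)]
        r=cv2.minAreaRect(s[:,:2].astype(np.float32)*1000);print(k,len(s),np.median(s[:,2]),r)
    # green button, bystanders
    for name,lo,hi,zr in [("green",(45,100,60),(80,255,255),(0.04,0.08)),("orange",(5,180,140),(16,255,255),(0.2,0.35)),("blue",(105,120,60),(125,255,255),(0.06,0.09))]:
        m=cv2.inRange(hsv,lo,hi)>0; m&=(W[...,2]>zr[0])&(W[...,2]<zr[1])
        w=W[m]
        if len(w):print(name,len(w),np.median(w,0).round(4),w.min(0).round(3),w.max(0).round(3))
E
```

```text
top
rinse 834 0.39880261547069584 ((672.9452514648438, 238.14480590820312), (105.3741683959961, 50.909908294677734), 9.920554161071777)
drain 803 0.39853143671621993 ((660.2822265625, -229.37977600097656), (99.86914825439453, 50.831565856933594), 11.122512817382812)
blue 211 [0.5061 0.4356 0.0745] [0.482 0.412 0.061] [0.531 0.461 0.084]
side
rinse 206 0.39907696931308767 ((680.3519897460938, 230.033935546875), (122.46173858642578, 57.610408782958984), 2.9903836250305176)
drain 444 0.39928607431013363 ((679.5184326171875, -229.88629150390625), (145.97967529296875, 52.562618255615234), 10.181177139282227)
green 2 [0.8039 0.6249 0.0557] [0.765 0.622 0.055] [0.843 0.627 0.057]
orange 40 [ 0.6095 -0.2371  0.2894] [ 0.598 -0.242  0.231] [ 0.639 -0.23   0.298]
blue 50 [0.514  0.4288 0.0733] [0.505 0.405 0.064] [0.527 0.457 0.077]
```

Run:
```python
from h import *
for n in("top","side"):
    d=pickle.load(open(n+"0.pkl","rb"));W=cloud(d)
    # table check and tall point listing
    H=W[...,2]
    print(n,'table',np.nanmedian(H[260:300,100:200]))
    m=((H>0.004)&(H<0.5)&(W[...,0]>0.3)&(W[...,0]<0.9)).astype(np.uint8)
    c,l,s,ce=cv2.connectedComponentsWithStats(m)
    for i in range(1,c):
        if s[i,4]>60:
            w=W[l==i];print(s[i],w.min(0).round(3),w.max(0).round(3),np.median(w,0).round(3))
```

```text
top table -0.0005184937006902368
[ 113  116   76   49 3310] [0.737 0.429 0.004] [0.9   0.675 0.078] [0.819 0.54  0.011]
[ 198  116   67   94 3558] [0.591 0.164 0.004] [0.877 0.392 0.404] [0.685 0.24  0.058]
[ 444  116   80   44 2464] [ 0.769 -0.692  0.004] [ 0.9   -0.431  0.078] [ 0.831 -0.537  0.068]
[ 359  123   66   92 3538] [ 0.581 -0.354  0.004] [ 0.891 -0.146  0.404] [ 0.666 -0.216  0.19 ]
[   0  159   48  142 5530] [0.3   0.882 0.004] [0.737 0.991 0.146] [0.528 0.892 0.095]
[291 161  21  22 350] [0.68  0.012 0.004] [0.752 0.079 0.135] [0.701 0.042 0.089]
[164 225  24  18 350] [0.479 0.408 0.004] [0.534 0.483 0.084] [0.506 0.427 0.072]
[ 292  230   41   41 1227] [ 0.399 -0.06   0.004] [0.525 0.07  0.075] [0.461 0.004 0.05 ]
[438 237  27  22 371] [ 0.444 -0.464  0.004] [ 0.511 -0.399  0.084] [ 0.475 -0.444  0.047]
[373 241  41  34 487] [ 0.389 -0.32   0.004] [ 0.489 -0.192  0.198] [ 0.444 -0.239  0.052]
[ 587  258   53   51 2496] [ 0.3   -1.009  0.004] [ 0.451 -0.883  0.088] [ 0.376 -0.923  0.068]
side table 0.20626214970527146
[ 100   17  124   92 4389] [0.3   1.725 0.004] [0.9   1.817 0.5  ] [0.722 1.765 0.402]
[ 195  108   61   62 2302] [0.496 0.871 0.004] [0.75  1.191 0.204] [0.604 0.905 0.125]
[ 279  116   71  126 3705] [0.595 0.163 0.004] [0.9   0.767 0.403] [0.748 0.248 0.052]
[ 360  168   76  162 5344] [ 0.58  -0.308  0.004] [0.878 0.03  0.403] [ 0.668 -0.23   0.128]
[246 195  11  17  73] [0.504 0.404 0.004] [0.58  0.58  0.077] [0.517 0.422 0.072]
[345 218  21  41 608] [0.677 0.004 0.004] [0.806 0.169 0.134] [0.699 0.025 0.067]
[323 303  29  51 573] [ 0.411 -0.308  0.004] [ 0.509 -0.192  0.138] [ 0.454 -0.282  0.027]
[ 480  305  106   87 4711] [ 0.768 -0.67   0.004] [ 0.9   -0.436  0.078] [ 0.811 -0.571  0.068]
[ 370  348   29   43 1012] [ 0.442 -0.468  0.004] [ 0.508 -0.401  0.084] [ 0.472 -0.439  0.054]
```

View pics/top0z.png

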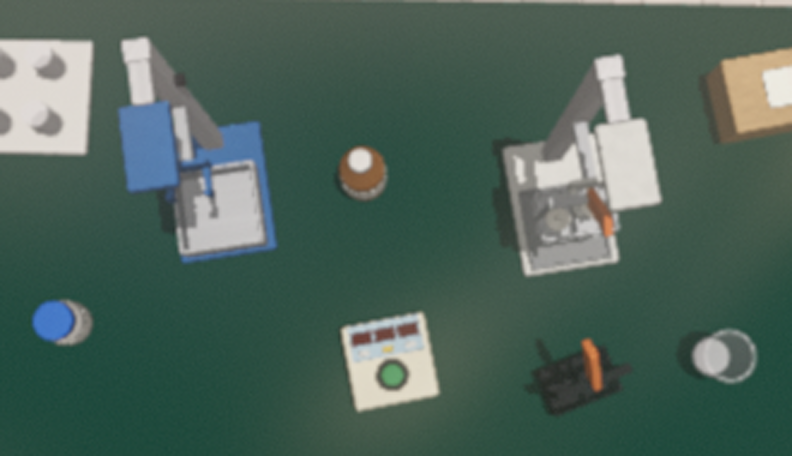

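View pics/side0z.png

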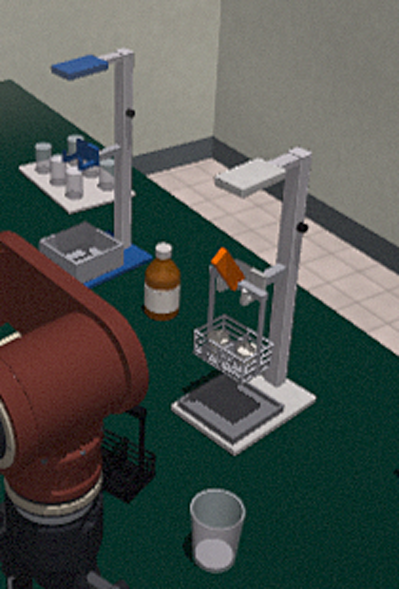

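```bash
cat > stand.py <<'E'
from h import *
from scipy.optimize import minimize
def fit(d,guess,zt=0.40):
    # silhouette fit: hood rectangle at height zt, projected; uses depth-height mask
    W=cloud(d); m=(abs(W[...,2]-zt)<0.008)&(np.hypot(W[...,0]-guess[0],W[...,1]-guess[1])<0.075)
    s=W[m][:,:2]
    def e(p):
        c,sn=np.cos(p[2]),np.sin(p[2]);q=(s-p[:2])@np.array([[c,-sn],[sn,c]])
        return q
    yaw=guess[2]
    for _ in range(20):
        q=e([guess[0],guess[1],yaw]); xf=q[:,0].min()
        b=q[:,0]<xf+0.075
        r=cv2.minAreaRect((s[b]*1000).astype(np.float32))
        bx=cv2.boxPoints(r);ang=np.deg2rad(r[2]); ang=(ang+np.pi/4)%(np.pi/2)-np.pi/4
        if abs(ang-yaw)<1e-4:break
        yaw=ang
    q=(s)@np.array([[np.cos(yaw),-np.sin(yaw)],[np.sin(yaw),np.cos(yaw)]])
    xf=np.percentile(q[:,0],0.7); b=q[:,0]<xf+0.075
    ylo,yhi=np.percentile(q[b,1],[1,99]); wide=yhi-ylo
    # along: front edge and widths by x
    hist=[(round(x-xf,3),round(np.ptp(q[(q[:,0]>=x)&(q[:,0]<x+.004),1]),3)) for x in np.arange(xf,xf+.11,.008) if ((q[:,0]>=x)&(q[:,0]<x+.004)).any()]
    seat=np.array([xf+0.040,(ylo+yhi)/2]); R=np.array([[np.cos(yaw),-np.sin(yaw)],[np.sin(yaw),np.cos(yaw)]])
    return R@seat,np.rad2deg(yaw),wide,hist
if __name__=="__main__":
    for n in("top","side"):
        d=pickle.load(open(n+"0.pkl","rb"))
        print(n,fit(d,[.67,.24,.14]));print(fit(d,[.66,-.23,.14]))
        W=cloud(d)
        for nm,c in (("rinse",(.72,.2)),("drain",(.72,-.23))):
            m=(W[...,2]>0.004)&(W[...,2]<0.02)&(np.hypot(W[...,0]-.68,W[...,1]-c[1])<.15)
            w=W[m];print(nm,np.median(w[:,2]),cv2.minAreaRect((w[:,:2]*1000).astype(np.float32)))
    d=pickle.load(open("top0.pkl","rb"));W=cloud(d)
    m=(abs(W[...,2]-.05)<.008)&(abs(W[...,1])<.09)&(W[...,0]<.54);print("console",cv2.minAreaRect((W[m][:,:2]*1000).astype(np.float32)))
    hsv=cv2.cvtColor(d["frame"],cv2.COLOR_RGB2HSV)
    g=(cv2.inRange(hsv,(45,60,70),(85,255,255))>0); g[:240]=0;g[270:]=0;g[:,:300]=0;g[:,330:]=0
    v,u=np.nonzero(g&(W[...,2]>.04));print("button px",u.mean(),v.mean(),len(u),np.median(W[v,u],0),W[v,u].min(0),W[v,u].max(0))
E
python3 stand.py
```

```text
top (array([0.66094334, 0.2356102 ]), np.float64(9.920559883117676), np.float64(0.04897238962920478), [(np.float64(0.0), np.float64(0.048)), (np.float64(0.008), np.float64(0.048)), (np.float64(0.016), np.float64(0.049)), (np.float64(0.024), np.float64(0.049)), (np.float64(0.032), np.float64(0.048)), (np.float64(0.04), np.float64(0.049)), (np.float64(0.048), np.float64(0.048)), (np.float64(0.056), np.float64(0.05)), (np.float64(0.064), np.float64(0.047)), (np.float64(0.072), np.float64(0.048)), (np.float64(0.08), np.float64(0.05)), (np.float64(0.088), np.float64(0.02)), (np.float64(0.096), np.float64(0.018)), (np.float64(0.104), np.float64(0.019))])
(array([ 0.65080321, -0.23056566]), np.float64(10.13475036621094), np.float64(0.04900392834464984), [(np.float64(0.0), np.float64(0.047)), (np.float64(0.008), np.float64(0.049)), (np.float64(0.016), np.float64(0.048)), (np.float64(0.024), np.float64(0.048)), (np.float64(0.032), np.float64(0.05)), (np.float64(0.04), np.float64(0.048)), (np.float64(0.048), np.float64(0.047)), (np.float64(0.056), np.float64(0.051)), (np.float64(0.064), np.flo
[... 1591 characters left out ...]
(0.072), np.float64(0.046)), (np.float64(0.08), np.float64(0.047)), (np.float64(0.088), np.float64(0.015)), (np.float64(0.096), np.float64(0.02)), (np.float64(0.104), np.float64(0.02))])
rinse 0.013070033898749278 ((717.6051025390625, 192.4443359375), (188.3326873779297, 226.12777709960938), 12.790759086608887)
drain 0.013915369080456819 ((673.1188354492188, -248.53622436523438), (254.8753204345703, 286.756103515625), 57.922447204589844)
console ((267.9925231933594, -37.48710632324219), (505.1676940917969, 109.43323516845703), 12.127287864685059)
button px 313.0 256.0 69 [ 4.42783129e-01 -2.54604774e-04  7.01211394e-02] [ 0.43031923 -0.01261106  0.059458  ] [0.45510113 0.01217702 0.0750829 ]
```

```bash
cat > ov.py <<'E'
from h import *
def box(x0,x1,y0,y1,z0,z1):
    p=np.array([[x,y,z] for x in(x0,x1) for y in(y0,y1) for z in(z0,z1)])
    e=[(i,j) for i in range(8) for j in range(i+1,8) if bin(i^j).count("1")==1];return p,e
HOOK=[(-40,45,-25,25,155,170),(89,111,-13,13,-225,170),(-20,-14,-26,-18,-5,9),(-20,-14,18,26,-5,9),(-20,14,-26,-18,-9,-5),(-20,14,18,26,-9,-5),(14,18,-28,28,-9,20)]
def draw(img,d,crop,s,seat,yaw,boxes,col):
    c,sn=np.cos(yaw),np.sin(yaw);R=np.array([[c,-sn,0],[sn,c,0],[0,0,1]])
    for b in boxes:
        p,e=box(*b);w=(R@(p/1000).T).T+seat
        q=[proj(d,x) for x in w]
        for i,j in e:
            a=tuple(int(x) for x in ((q[i]-crop[:2]+.5)*s));bb=tuple(int(x) for x in ((q[j]-crop[:2]+.5)*s));cv2.line(img,a,bb,col,1)
def run(d,crop,s,items,out):
    u0,v0,u1,v1=crop;im=cv2.resize(d["frame"][v0:v1,u0:u1],None,fx=s,fy=s,interpolation=cv2.INTER_CUBIC)[:,:,::-1].copy()
    for seat,yaw,b,col in items: draw(im,d,np.array([u0,v0]),s,np.array(seat),yaw,b,col)
    return im
E
python3 - <<'E'
from ov import *
r=([.661,.2356,.23],np.deg2rad(10),HOOK,(255,0,255)); dr=([.651,-.2306,.23],np.deg2rad(10),HOOK,(0,0,255))
t=pickle.load(open("top0.pkl","rb"));s=pickle.load(open("side0.pkl","rb"))
a=run(t,(195,110,275,215),4.5,[r],0);b=run(t,(355,115,435,220),4.5,[dr],0);cv2.imwrite("pics/ovt.png",np.hstack([a,b]))
a=run(s,(275,110,355,240),4.5,[r],0);b=run(s,(365,160,445,290),4.5,[dr],0);cv2.imwrite("pics/ovs.png",np.hstack([a,b]))
E
```

```text
(no output)
```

View pics/ovt.png

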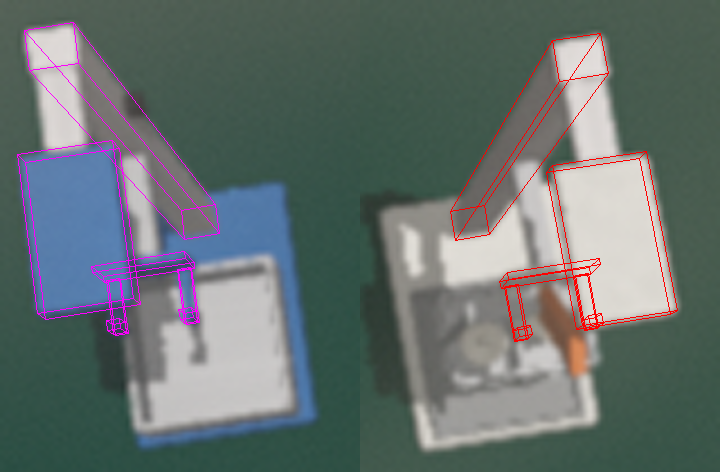

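View pics/ovs.png

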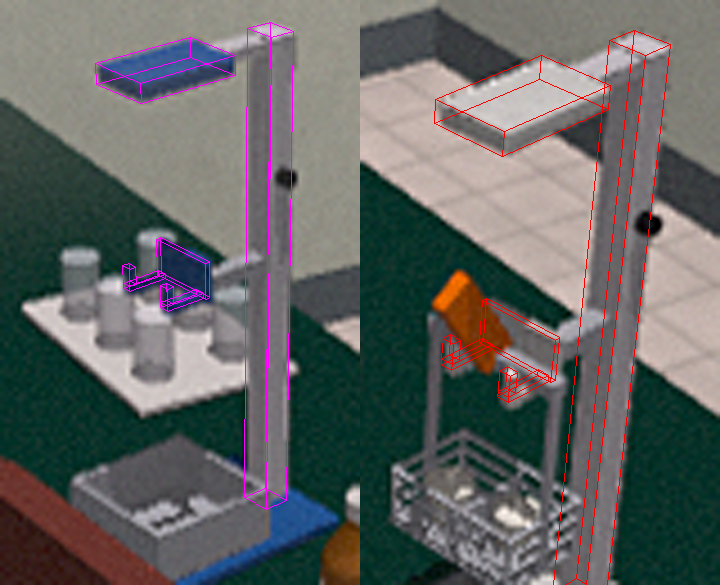

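```bash
cat >> ov.py <<'E'
def wire(img,d,crop,s,w,col):
    p=[tuple(int(x) for x in ((proj(d,x)-crop[:2]+.5)*s)) for x in w]
    for i in range(8):
        for j in range(i+1,8):
            if bin(i^j).count("1")==1: cv2.line(img,p[i],p[j],col,1)
def basket(img,d,crop,s,bar,yaw,col):
    c,sn=np.cos(yaw),np.sin(yaw);R=np.array([[c,-sn,0],[sn,c,0],[0,0,1]])
    for b in [(-6,6,-48.5,48.5,-5,5),(-32,32,-48,48,-130,-90)]:
        p,_=box(*b);wire(img,d,crop,s,(R@(p/1000).T).T+bar,col)
    p,_=box(-13,13,-5,5,0,75);t=np.deg2rad(35);L=np.array([[np.cos(t),0,-np.sin(t)],[0,1,0],[np.sin(t),0,np.cos(t)]])
    wire(img,d,crop,s,(R@L@(p/1000).T).T+bar,col)
E
cat > bk.py <<'E'
from ov import *
import sys
x,y,z,yaw=map(float,sys.argv[1:5])
t=pickle.load(open("top0.pkl","rb"));s=pickle.load(open("side0.pkl","rb"))
o=[]
for d,c,k in((t,(365,150,425,220),6),(s,(365,205,425,295),6)):
    im=run(d,c,k,[],0);basket(im,d,np.array(c[:2]),k,np.array([x,y,z]),np.deg2rad(yaw),(0,255,0));o.append(cv2.copyMakeBorder(im,0,540-im.shape[0],0,0,cv2.BORDER_CONSTANT))
cv2.imwrite(f"pics/bk{sys.argv[5]}.png",np.hstack(o))
E
python3 bk.py .651 -.2315 .23 10 1
```

```text
(no output)
```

View pics/bk1.png

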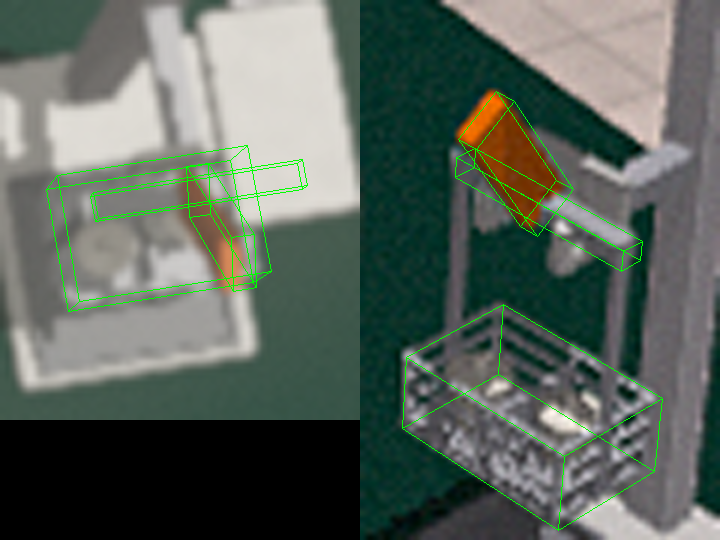

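```bash
python3 bk.py .650 -.2275 .23 10 2
```

```text
(no output)
```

View pics/bk2.png

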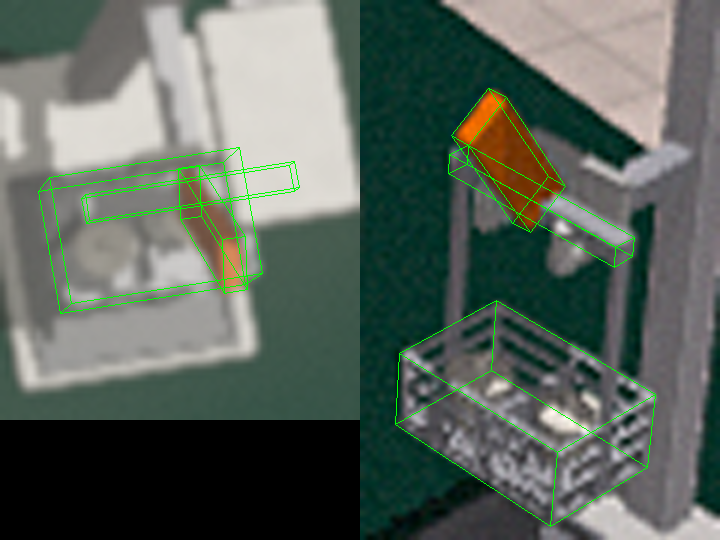

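```bash
cat > mv.py <<'E'
from h import *
from scipy.spatial.transform import Rotation as Ro
from station import monitor
def Rt(yaw=10,lean=45,flip=1):
    l=np.deg2rad(lean);y=np.array([np.sin(l),0,-np.cos(l)]);z=np.array([0,flip,0.]);x=np.cross(y,z)
    return Ro.from_euler('z',yaw,degrees=True)*Ro.from_matrix(np.stack([x,y,z],1))
def go(p,R=None,n=None):
    o=monitor.get_obs();C=Ro.from_rotvec(o["tool_rot"]);d=C.inv().apply(np.asarray(p)-o["tool_pos"])*100
    r=(C.inv()*R).as_rotvec() if R is not None else np.zeros(3)
    print("t",round(float(o["t"]),2),"pos",o["tool_pos"].round(4),"q",o["q"].round(2),"F",o["contact_force"].round(1),"open",round(float(o["opening"]),4))
    print("turn",r.round(4),"shift cm",d.round(2),"|",np.linalg.norm(d).round(2))
    if R is not None:print("shift in target axes",(R.inv().apply(np.asarray(p)-o["tool_pos"])*100).round(2))
bar=np.array([.650,-.228,.23]);e=Ro.from_euler('z',10,degrees=True)
grip=bar+e.apply([-.031,0,.044])
tcp=lambda lean,back=0:grip+Rt(10,lean).apply([0,.019-back,0])
E
python3 - <<'E'
from mv import *
C=Ro.from_rotvec(monitor.get_obs()["tool_rot"]);print(C.as_matrix().round(2))
for f in(1,-1):print(f,(C.inv()*Rt(10,45,f)).as_rotvec().round(3))
print("pre",tcp(45,.13),"grasp",tcp(45));go(tcp(45,.13),Rt(10,45))
go(tcp(45,.13),Rt(10,45,-1))
E
```

```text
[[-0.96 -0.    0.28]
 [-0.28  0.   -0.96]
 [-0.   -1.   -0.  ]]
1 [ 1.164 -2.81  -0.066]
-1 [0.044 0.102 0.785]
pre [ 0.54217453 -0.24701254  0.35248885] grasp [ 0.63270188 -0.23105013  0.26056497]
t 0.1 pos [ 0.1743 -0.5996  0.1905] q [-1.41  0.05  1.61 -0.    1.48 -0.12] F [-0.1 -0.8  0.4] open 0.0853
turn [ 1.1638 -2.8101 -0.0657] shift cm [-45.17 -16.15 -23.62] | 53.47
shift in target axes [41.4  18.49 28.33]
t 0.1 pos [ 0.1743 -0.5996  0.1905] q [-1.41  0.05  1.61 -0.    1.48 -0.12] F [-0.1 -0.8  0.4] open 0.0853
turn [0.0443 0.102  0.7845] shift cm [-45.17 -16.15 -23.62] | 53.47
shift in target axes [-41.4   18.49 -28.33]
```

Call:
servo_tool(
  commands=[0, 0, 0, 0, -4, 0, 1, 0, 0, 0, 0, -4, 0, 1, 0, 0, 0, 0, -4, 0, 1, 0, 0, 0, 0, -4, 0, 1, 0, 0, 0, 0, -4, 0, 1, 0, 0, 0.13, 0, 0, 0, 1, 0, 0, 0.13, 0, 0, 0, 1, 0, 0, 0.13, 0, 0, 0, 1, 0, 0, 0.13, 0, 0, 0, 1, 0, 0, 0.13, 0, 0, 0, 1, 0, 0, 0.13, 0, 0, 0, 1],
  grip_force=80,
)

```text
t: 1.2
tool_pos: [0.1781, -0.5976, 0.3977]
tool_rot: [0.465, 1.757, -1.547]
contact_force: [-0.1, -0.2, -0.1]
opening: 0.0856
```

```bash
python3 -c "
from mv import *
go(tcp(45,.13),Rt(10,45,-1))"
```

```text
t 1.2 pos [ 0.1781 -0.5976  0.3977] q [-1.75  0.11  1.38  0.77  1.96 -0.27] F [-0.1 -0.2 -0.1] open 0.0856
turn [ 0.0844  0.0792 -0.0222] shift cm [-27.74  35.63 -23.17] | 50.75
shift in target axes [-26.46  32.85 -28.21]
```

Call:
servo_tool(
  commands=[0.08, 0.08, -0.02, 0, 0, 0, 1, 0, 0, 0, -1.9, 2.4, -2, 1, 0, 0, 0, -1.9, 2.4, -2, 1, 0, 0, 0, -1.9, 2.4, -2, 1, 0, 0, 0, -1.9, 2.4, -2, 1, 0, 0, 0, -1.9, 2.4, -2, 1, 0, 0, 0, -1.9, 2.4, -2, 1, 0, 0, 0, -1.9, 2.4, -2, 1, 0, 0, 0, -1.9, 2.4, -2, 1, 0, 0, 0, -1.9, 2.4, -2, 1, 0, 0, 0, -1.9, 2.4, -2, 1],
)

```text
t: 2.3
tool_pos: [0.4465, -0.3448, 0.3507]
tool_rot: [0.594, 1.795, -1.63]
contact_force: [0.4, 0.1, -0.4]
opening: 0.0853
```

```bash
python3 -c "
from mv import *
go(tcp(45,.13),Rt(10,45,-1))"
```

```text
t 2.3 pos [ 0.4465 -0.3448  0.3507] q [-1.21 -0.42  1.92  0.78  1.5   0.22] F [ 0.4  0.1 -0.4] open 0.0853
turn [ 0.0075 -0.0373 -0.0075] shift cm [-7.63  7.86 -8.2 ] | 13.69
shift in target axes [-7.99  7.74 -7.97]
```

Call:
servo_tool(
  commands=[0, -0.04, -0.01, 0, 0, 0, 1, 0, 0, 0, -2, 1.95, -2, 1, 0, 0, 0, -2, 1.95, -2, 1, 0, 0, 0, -2, 1.95, -2, 1, 0, 0, 0, -2, 1.95, -2, 1, 0, 0, 0, 0, 0, 0, 1],
)

```text
t: 2.9
tool_pos: [0.5457, -0.2363, 0.3477]
tool_rot: [0.542, 1.777, -1.633]
contact_force: [-0.2, -0.2, 0.1]
opening: 0.0852
```

```bash
python3 -c "
from mv import *
go(tcp(45,.13),Rt(10,45,-1))
go(tcp(45,.0),Rt(10,45,-1))
from station import viewer
s=viewer.get_image('side');t=viewer.get_image('top');pickle.dump(t,open('top1.pkl','wb'));pickle.dump(s,open('side1.pkl','wb'))
cv2.imwrite('pics/s1.png',s['frame'][:,:,::-1]);cv2.imwrite('pics/t1.png',t['frame'][:,:,::-1])"
```

```text
t 2.9 pos [ 0.5457 -0.2363  0.3477] q [-0.88 -0.47  1.96  0.7   1.3   0.43] F [-0.2 -0.2  0.1] open 0.0852
turn [0.0145 0.0047 0.0052] shift cm [ 0.05 -0.73  0.99] | 1.23
shift in target axes [ 0.04 -0.71  1.  ]
t 2.9 pos [ 0.5457 -0.2363  0.3477] q [-0.88 -0.47  1.96  0.7   1.3   0.43] F [-0.2 -0.2  0.1] open 0.0852
turn [0.0145 0.0047 0.0052] shift cm [-0.02 12.27  1.18] | 12.33
shift in target axes [ 0.04 12.29  1.  ]
```

View pics/s1.png

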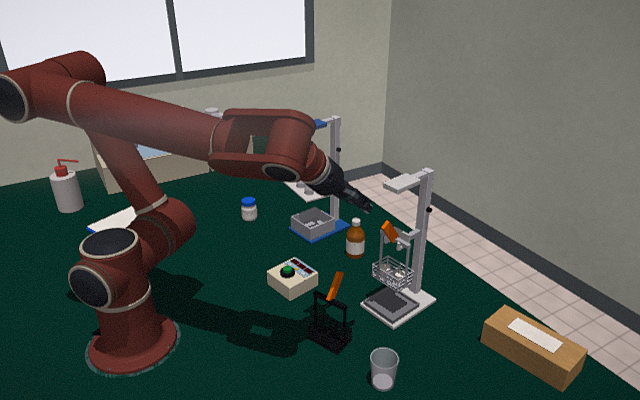

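View pics/t1.png

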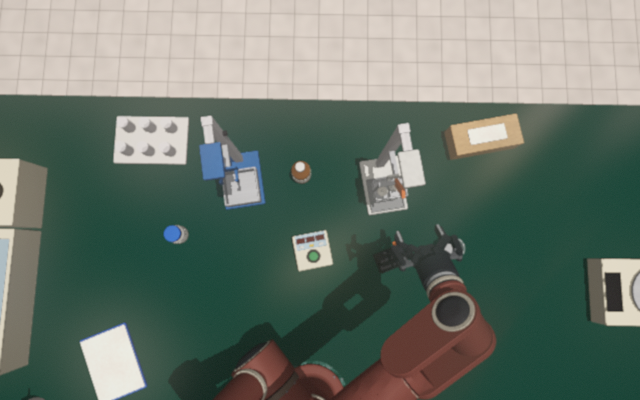

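```bash
python3 -c "
from mv import *
t=pickle.load(open('top1.pkl','rb'));s=pickle.load(open('side1.pkl','rb'))
p=monitor.get_obs()['tool_pos'];print(proj(t,p),proj(s,p))
g=tcp(45);print(proj(t,g),proj(s,g))
for d,c,n in((t,(370,140,470,260),'a'),(s,(320,150,440,290),'b')):
  im=run=cv2.resize(d['frame'][c[1]:c[3],c[0]:c[2]],None,fx=4,fy=4)[:,:,::-1].copy()
  for q in(p,g):cv2.circle(im,tuple(int(v) for v in (proj(d,q)-c[:2])*4),4,(0,255,0),-1)
  cv2.imwrite('pics/z1%s.png'%n,im)
"
```

```text
[410.28013595 216.06203593] [365.11759324 211.51981353]
[399.71325861 186.02639647] [390.63879943 231.03935412]
```

View pics/z1a.png

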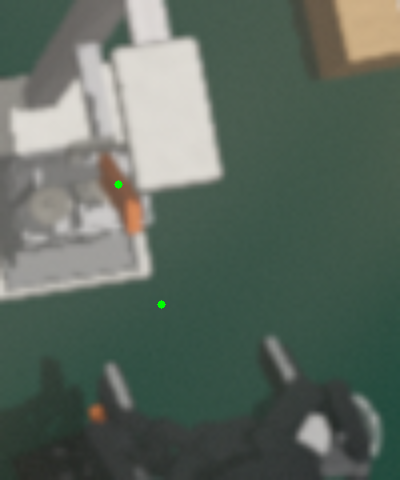

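View pics/z1b.png

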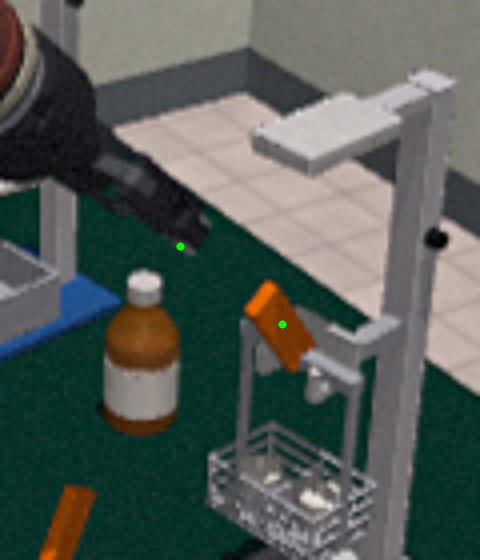

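```bash
python3 -c "
from mv import *
o=monitor.get_obs();C=Ro.from_rotvec(o['tool_rot'])
for n in('top1','side1'):
  d=pickle.load(open(n+'.pkl','rb'));W=cloud(d);q=C.inv().apply((W.reshape(-1,3)-o['tool_pos']));q[~np.isfinite(q)]=9
  m=(abs(q[:,0])<.08)&(abs(q[:,2])<.12)&(q[:,1]>-.09)&(q[:,1]<.05);w=q[m]
  print(n,len(w))
  for y0 in np.arange(-.09,.05,.01):
    k=w[(w[:,1]>=y0)&(w[:,1]<y0+.01)]
    if len(k):print(round(y0,3),len(k),'x',k[:,0].min().round(3),k[:,0].max().round(3),'z neg',k[k[:,2]<0,2].round(3)[:].min(initial=9),k[k[:,2]<0,2].max(initial=-9).round(3),'pos',k[k[:,2]>0,2].min(initial=9).round(3),k[k[:,2]>0,2].max(initial=-9).round(3))
"
```

```text
top1 185
-0.09 50 x -0.013 0.007 z neg -0.058 -0.045 pos 0.041 0.055
-0.08 51 x -0.012 0.01 z neg -0.058 -0.044 pos 0.041 0.054
-0.07 52 x -0.013 0.013 z neg -0.058 -0.044 pos 0.04 0.055
-0.06 22 x -0.013 0.01 z neg -0.054 -0.046 pos 0.041 0.052
0.01 10 x -0.08 -0.075 z neg -0.013 -0.002 pos 0.009 0.026
side1 99
-0.09 1 x 0.009 0.009 z neg 9.0 -9.0 pos 0.048 0.048
-0.08 13 x -0.007 0.009 z neg 9.0 -9.0 pos 0.045 0.057
-0.07 27 x -0.012 0.01 z neg 9.0 -9.0 pos 0.044 0.057
-0.06 10 x -0.012 0.009 z neg -0.051 -0.042 pos 0.046 0.05
0.01 46 x -0.08 -0.074 z neg -0.008 -0.0 pos 0.0 0.038
0.02 2 x -0.08 -0.075 z neg 9.0 -9.0 pos 0.008 0.038
```

```bash
python3 -c "
from mv import *
t=pickle.load(open('top1.pkl','rb'));s=pickle.load(open('side1.pkl','rb'))
o=monitor.get_obs();C=Ro.from_rotvec(o['tool_rot']);print(o['tool_pos'],o['t'])
out=[]
for d,c in((t,(390,190,450,260)),(s,(330,180,390,250))):
  im=cv2.resize(d['frame'][c[1]:c[3],c[0]:c[2]],None,fx=6,fy=6)[:,:,::-1].copy();im=cv2.convertScaleAbs(im,alpha=1.8)
  for z in(-.048,0,.048):
   for y in(0,-.013,-.03,-.06):
    q=o['tool_pos']+C.apply([0,y,z]);cv2.circle(im,tuple(int(v) for v in (proj(d,q)-c[:2]+.5)*6),3,(0,255,0) if y==-.013 else (0,0,255),-1)
  out.append(im)
cv2.imwrite('pics/z2.png',np.hstack(out))
"
```

```text
[ 0.54438567 -0.2389002   0.34737865] 3.0
```

View pics/z2.png

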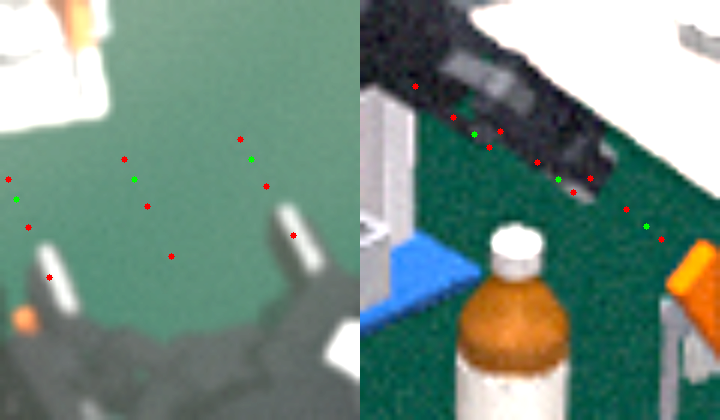

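Call:
servo_tool(
  commands=[0, 0, 0, 0, 0, 0, 0.4, 0, 0, 0, 0, 0, 0, 0.4, 0, 0, 0, 0, 0, 0, 0.4, 0, 0, 0, 0, 0, 0, 0.4, 0, 0, 0, 0, 0, 0, 0.4],
)

```text
t: 3.5
tool_pos: [0.5421, -0.2432, 0.3462]
tool_rot: [0.55, 1.779, -1.641]
contact_force: [-0.1, -0.5, -0.4]
opening: 0.0342
```

```bash
cat > tip.py <<'E'
from mv import *
from station import viewer
import sys
k=sys.argv[1]
t=viewer.get_image('top');o=monitor.get_obs();s=viewer.get_image('side');pickle.dump(t,open('top%s.pkl'%k,'wb'));pickle.dump(s,open('side%s.pkl'%k,'wb'))
C=Ro.from_rotvec(o['tool_rot']);print(o['tool_pos'],o['t'],o['opening'],o['q'])
out=[]
for d in(t,s):
  W=cloud(d);q=C.inv().apply((W.reshape(-1,3)-o['tool_pos']));q[~np.isfinite(q)]=9
  w=q[(abs(q[:,0])<.04)&(abs(q[:,2])<.12)&(q[:,1]>-.09)&(q[:,1]<.05)]
  for y0 in np.arange(-.09,.05,.01):
    kk=w[(w[:,1]>=y0)&(w[:,1]<y0+.01)]
    if len(kk):print(round(y0,3),len(kk),'x',kk[:,0].min().round(3),kk[:,0].max().round(3),'z',np.percentile(kk[:,2],[0,25,50,75,100]).round(3))
  p=proj(d,o['tool_pos']+C.apply([0,-.03,0]));c=np.array([max(0,int(p[0])-33),max(0,int(p[1])-38)])
  im=cv2.resize(d['frame'][c[1]:c[1]+76,c[0]:c[0]+66],None,fx=6,fy=6)[:,:,::-1].copy();im=cv2.convertScaleAbs(im,alpha=1.5)
  for y in(0,-.013,-.03,-.06):
    cv2.circle(im,tuple(int(v) for v in (proj(d,o['tool_pos']+C.apply([0,y,0]))-c+.5)*6),3,(0,255,0) if y==-.013 else (0,0,255),-1)
  out.append(im)
cv2.imwrite('pics/tip%s.png'%k,np.hstack(out))
E
python3 tip.py 2
```

```text
[ 0.54214622 -0.24317046  0.34619629] 3.55 0.034180644794510454 [-0.89697948 -0.46850305  1.95626215  0.69861893  1.29837481  0.42914289]
-0.09 75 x -0.015 0.013 z [-0.047 -0.027  0.019  0.028  0.048]
-0.08 45 x -0.012 0.009 z [-0.031 -0.022  0.017  0.019  0.03 ]
-0.07 55 x -0.012 0.011 z [-0.031 -0.026  0.016  0.018  0.031]
-0.06 50 x -0.012 0.009 z [-0.032 -0.025 -0.001  0.019  0.03 ]
-0.05 30 x -0.012 0.009 z [-0.028 -0.021  0.017  0.017  0.026]
-0.04 2 x -0.001 0.005 z [0.017 0.017 0.017 0.017 0.017]
-0.09 12 x -0.011 0.013 z [0.023 0.029 0.04  0.048 0.05 ]
-0.08 1 x 0.006 0.006 z [-0.015 -0.015 -0.015 -0.015 -0.015]
-0.07 15 x -0.007 0.011 z [0.025 0.03  0.032 0.033 0.034]
-0.06 23 x -0.01 0.011 z [-0.015  0.026  0.031  0.032  0.035]
-0.05 12 x -0.009 0.011 z [-0.016  0.023  0.025  0.027  0.031]
```

View pics/tip2.png

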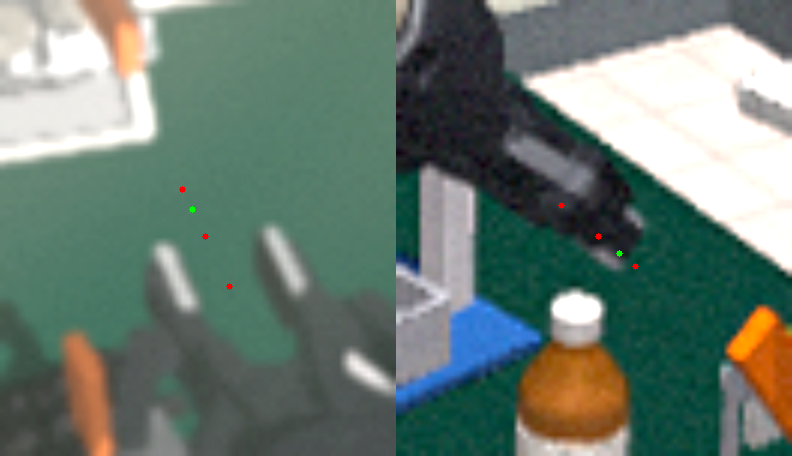

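```bash
cat >> mv.py <<'E'
OFF=.040
tcp=lambda lean=45,back=0:grip+Rt(10,lean,-1).apply([0,.019+OFF-back,0])
E
python3 -c "
from mv import *
go(tcp(45,.03),Rt(10,45,-1))"
```

```text
t 3.6 pos [ 0.5422 -0.243   0.3463] q [-0.9  -0.47  1.96  0.7   1.3   0.43] F [ 0.1 -0.6  0.8] open 0.0341
turn [ 0.0077 -0.0026  0.0077] shift cm [-0.49 13.5   0.5 ] | 13.52
shift in target axes [-0.38 13.51  0.4 ]
```

Call:
servo_tool(
  commands=[0.01, 0, 0.01, -0.2, 1, 0.2, 0.5, 0, 0, 0, -0.2, 2, 0.2, 0.5, 0, 0, 0, 0, 2.1, 0, 0.5, 0, 0, 0, 0, 2.1, 0, 0.5, 0, 0, 0, 0, 2.1, 0, 0.5, 0, 0, 0, 0, 2, 0, 0.5, 0, 0, 0, 0, 1, 0, 0.5, 0, 0, 0, 0, 0, 0, 0.5],
)

```text
t: 4.4
tool_pos: [0.6351, -0.2328, 0.2616]
tool_rot: [0.565, 1.76, -1.647]
contact_force: [-0.2, 0.6, 0.8]
opening: 0.0427
```

```bash
python3 tip.py 3;python3 -c "
from mv import *
go(tcp(45,.0),Rt(10,45,-1))"
```

```text
[ 0.63498128 -0.23307653  0.26224806] 4.45 0.04259212734836399 [-0.73261214 -0.2583513   1.94134427  0.70715831  1.02463303  0.42460493]
-0.09 54 x -0.017 0.008 z [-0.052 -0.033  0.022  0.032  0.05 ]
-0.08 33 x -0.012 0.012 z [-0.036 -0.024  0.021  0.023  0.033]
-0.07 36 x -0.012 0.008 z [-0.036 -0.031 -0.001  0.022  0.034]
-0.06 39 x -0.013 0.011 z [-0.035 -0.028  0.021  0.022  0.033]
-0.05 27 x -0.012 0.012 z [-0.033 -0.023 -0.002  0.021  0.033]
-0.04 31 x -0.015 0.011 z [-0.01  -0.009 -0.006 -0.003 -0.001]
-0.03 15 x -0.012 0.01 z [-0.01  -0.009 -0.007 -0.005 -0.   ]
-0.02 13 x -0.01 0.01 z [-0.01  -0.009 -0.008 -0.005 -0.001]
-0.01 14 x -0.01 0.015 z [-0.009 -0.009 -0.008 -0.005 -0.001]
-0.0 13 x -0.008 0.017 z [-0.01  -0.009 -0.009 -0.008 -0.003]
0.01 18 x -0.007 0.02 z [-0.025 -0.019 -0.009 -0.008 -0.001]
0.02 56 x -0.015 0.033 z [-0.053 -0.034 -0.019 -0.009  0.02 ]
0.03 112 x -0.018 0.029 z [-0.054 -0.029 -0.02  -0.009  0.012]
0.04 17 x -0.001 0.013 z [-0.026 -0.023 -0.02  -0.005  0.01 ]
-0.09 6 x -0.006 0.012 z [0.03  0.034 0.042 0.051 0.053]
-0.07 9 x -0.007 0.011 z [-0.018 
[... 222 characters left out ...]
x 0.009 0.015 z [-0.005  0.002  0.003  0.004  0.006]
-0.02 9 x 0.008 0.016 z [-0.002  0.     0.002  0.003  0.005]
-0.01 17 x -0.006 0.019 z [-0.007  0.     0.003  0.004  0.006]
-0.0 25 x -0.004 0.021 z [-0.004  0.002  0.003  0.004  0.029]
0.01 45 x -0.003 0.026 z [-0.023 -0.004  0.002  0.005  0.031]
0.02 128 x -0.013 0.034 z [-0.05  -0.015  0.006  0.027  0.047]
0.03 161 x -0.016 0.033 z [-0.053  0.001  0.018  0.029  0.048]
0.04 54 x -0.009 0.033 z [-0.053  0.001  0.024  0.043  0.048]
t 4.5 pos [ 0.635  -0.2335  0.2633] q [-0.73 -0.26  1.94  0.71  1.02  0.42] F [0.8 0.2 0. ] open 0.0425
turn [-0.0086 -0.0005 -0.0058] shift cm [ 0.35  4.06 -0.32] | 4.09
shift in target axes [ 0.32  4.06 -0.28]
```

View pics/tip3.png

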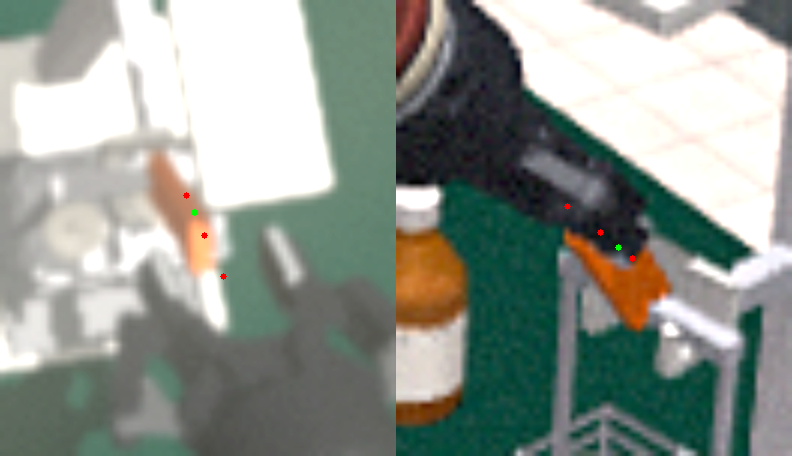

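Call:
servo_tool(
  commands=[-0.01, 0, -0.01, 0.3, 0.5, -0.3, 0.5, 0, 0, 0, 0, 1, 0, 0.5, 0, 0, 0, 0, 1, 0, 0.5, 0, 0, 0, 0, 1, 0, 0.5, 0, 0, 0, 0, 0.4, 0, 0.5, 0, 0, 0, 0, 0, 0, 0.5],
)

```text
t: 5.1
tool_pos: [0.6615, -0.2272, 0.2344]
tool_rot: [0.556, 1.766, -1.646]
contact_force: [0.1, -0.4, -1.3]
opening: 0.0426
```

```bash
python3 tip.py 4;python3 -c "
from mv import *
go(tcp(45,.0),Rt(10,45,-1))"
```

```text
[ 0.6614472  -0.22725062  0.23458979] 5.15 0.04282178296775307 [-0.68891185 -0.18146553  1.92081759  0.71115638  0.96152796  0.42061994]
-0.09 54 x -0.015 0.012 z [-0.053 -0.033  0.008  0.03   0.054]
-0.08 56 x -0.015 0.011 z [-0.036 -0.008 -0.003  0.02   0.033]
-0.07 46 x -0.014 0.012 z [-0.035 -0.026 -0.008  0.021  0.033]
-0.06 40 x -0.013 0.012 z [-0.035 -0.028 -0.008 -0.002  0.021]
-0.05 19 x -0.011 0.015 z [-0.031 -0.016 -0.008 -0.004  0.021]
-0.04 15 x -0.008 0.015 z [-0.027 -0.008 -0.007 -0.004 -0.001]
-0.03 12 x -0.005 0.016 z [-0.008 -0.008 -0.007 -0.004  0.001]
-0.02 38 x -0.015 0.033 z [-0.051 -0.034 -0.016 -0.006  0.021]
-0.01 114 x -0.018 0.027 z [-0.052 -0.03  -0.017 -0.007  0.015]
-0.0 26 x -0.004 0.026 z [-0.051 -0.022 -0.018 -0.002  0.012]
0.01 18 x -0.008 0.034 z [-0.052 -0.023 -0.005  0.001  0.008]
0.02 32 x -0.02 0.039 z [-0.052 -0.003  0.001  0.005  0.009]
0.03 29 x -0.028 -0.004 z [-0.006 -0.004  0.     0.004  0.009]
0.04 31 x -0.036 -0.005 z [-0.006 -0.004  0.     0.004  0.008]
-0.09 2 x 0.011 0.013 z [0.029 0.031 0.032 0.034 0.036]
-0.08 3 x 0.006 0.013 z [-0.
[... 282 characters left out ...]
0.009 0.026 z [-0.022 -0.013  0.004  0.027  0.032]
-0.02 87 x -0.013 0.034 z [-0.047 -0.013  0.011  0.028  0.049]
-0.01 146 x -0.016 0.034 z [-0.05   0.009  0.022  0.031  0.049]
-0.0 62 x -0.007 0.032 z [-0.049  0.013  0.026  0.042  0.049]
0.01 27 x -0.001 0.039 z [-0.052 -0.045  0.044  0.046  0.049]
0.02 8 x 0.035 0.04 z [-0.051 -0.045 -0.044  0.047  0.048]
0.03 14 x -0.029 -0.014 z [-0.002  0.004  0.007  0.011  0.013]
0.04 29 x -0.037 -0.01 z [-0.002  0.006  0.01   0.011  0.014]
t 5.2 pos [ 0.6614 -0.2275  0.2351] q [-0.69 -0.18  1.92  0.71  0.96  0.42] F [-0.1 -0.3  0.4] open 0.0426
turn [-0.0023  0.001   0.0015] shift cm [ 0.24  0.16 -0.14] | 0.32
shift in target axes [ 0.24  0.16 -0.14]
```

View pics/tip4.png

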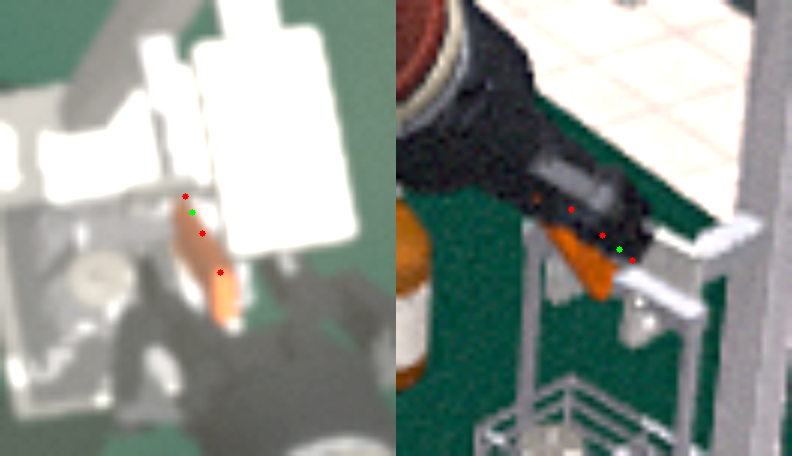

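Call:
servo_tool(
  commands=[0, 0, 0, 0.2, 0.1, -0.2, 0.4, 0, 0, 0, 0, 0, 0, 0, 0, 0, 0, 0, 0, 0, 0, 0, 0, 0, 0, 0, 0, 0, 0, 0, 0, 0, 0, 0, 0, 0, 0, 0, 0, 0, 0, 0, 0, 0, 0, 0, 0, 0, 0],
  grip_force=90,
)

```text
t: 5.9
tool_pos: [0.6602, -0.2256, 0.2338]
tool_rot: [0.558, 1.764, -1.646]
contact_force: [1.4, -0.1, -0.8]
opening: 0.0088
```

```bash
python3 -c "
from mv import *
go(tcp(45,.0),Rt(10,45,-1));print(monitor.get_obs()['tool_pos'])
print('lift 2.2cm in tool axes',Ro.from_rotvec(monitor.get_obs()['tool_rot']).inv().apply([0,0,1]))
print('-x draw',Ro.from_rotvec(monitor.get_obs()['tool_rot']).inv().apply(-e.apply([1,0,0])))"
```

```text
t 5.9 pos [ 0.6602 -0.2256  0.2338] q [-0.69 -0.19  1.93  0.71  0.96  0.42] F [ 1.4 -0.1 -0.8] open 0.0088
turn [-0.0029  0.0007  0.0001] shift cm [0.1  0.13 0.06] | 0.17
shift in target axes [0.1  0.13 0.06]
[ 0.66024305 -0.22557502  0.23384107]
lift 2.2cm in tool axes [-0.70706786 -0.70714109  0.00255337]
-x draw [ 0.70714535 -0.70706648  0.00156328]
```

Call:
servo_tool(
  commands=[0, 0, 0, -0.26, -0.26, 0, 0, 0, 0, 0, -0.26, -0.26, 0, 0, 0, 0, 0, -0.26, -0.26, 0, 0, 0, 0, 0, -0.26, -0.26, 0, 0, 0, 0, 0, -0.26, -0.26, 0, 0, 0, 0, 0, -0.26, -0.26, 0, 0, 0, 0, 0, 0, 0, 0, 0, 0, 0, 0, 0, 0, 0, 0],
)

```text
t: 6.7
tool_pos: [0.6579, -0.2246, 0.2527]
tool_rot: [0.55, 1.772, -1.648]
contact_force: [0.3, -0.2, -3.4]
opening: 0.0087
```

```bash
python3 tip.py 5 |head -1;python3 -c "
from mv import *
go(tcp(45,.0),Rt(10,45,-1))
s=pickle.load(open('side5.pkl','rb'))
cv2.imwrite('pics/s5.png',cv2.resize(s['frame'][150:320,320:460],None,fx=4,fy=3.5)[:,:,::-1])"
```

```text
[ 0.65792863 -0.22464006  0.25283852] 6.75 0.00886342916368552 [-0.6881932  -0.20453954  1.90733921  0.68946658  0.99370423  0.45351582]
t 6.8 pos [ 0.6579 -0.2246  0.2527] q [-0.69 -0.2   1.91  0.69  0.99  0.45] F [-1.4  1.3 -3.1] open 0.0089
turn [0.0006 0.     0.0083] shift cm [1.26 1.62 0.2 ] | 2.06
shift in target axes [1.27 1.61 0.19]
```

View pics/s5.png

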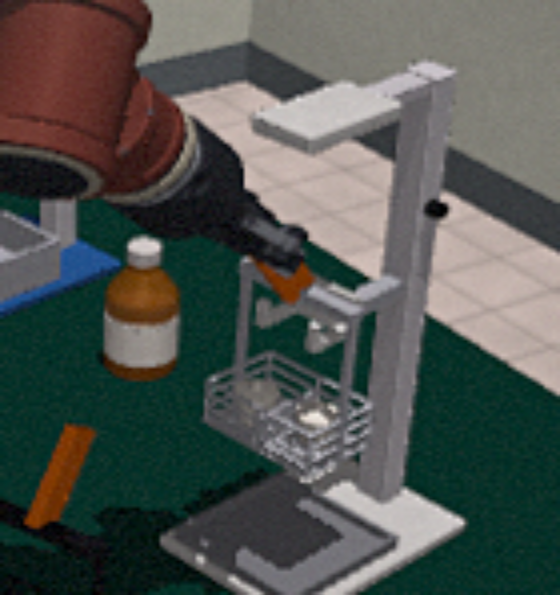

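Call:
servo_tool(
  commands=[0, 0, 0, -0.3, -0.3, 0, 0, 0, 0, 0, 0.2, -0.3, 0, 0, 0, 0, 0, 0.4, -0.4, 0, 0, 0, 0, 0, 0.7, -0.7, 0, 0, 0, 0, 0, 0.7, -0.7, 0, 0, 0, 0, 0, 0.7, -0.7, 0, 0, 0, 0, 0, 0.7, -0.7, 0, 0, 0, 0, 0, 0.7, -0.7, 0, 0, 0, 0, 0, 0.7, -0.7, 0, 0, 0, 0, 0, 0.7, -0.7, 0, 0, 0, 0, 0, 0.4, -0.4, 0, 0, 0, 0, 0, 0.2, -0.2, 0, 0, 0, 0, 0, 0, 0, 0, 0],
)

```text
t: 8.1
tool_pos: [0.5635, -0.2417, 0.2584]
tool_rot: [0.551, 1.771, -1.651]
contact_force: [0.0, -0.2, -3.5]
opening: 0.0089
```

```bash
cat >> mv.py <<'E'
rb=np.array([.661,.2356,.23])
# reported TCP for bar at given offset in rinse frame (m)
def rt(dx=0,dy=0,dz=0,lean=45): return rb+e.apply([-.031+dx,dy,.044+dz])+Rt(10,lean,-1).apply([0,.019+OFF,0])
E
python3 tip.py 6 |head -1;python3 -c "
from mv import *
go(rt(-.08,0,.055),Rt(10,45,-1))
s=pickle.load(open('side6.pkl','rb'))
cv2.imwrite('pics/s6.png',cv2.resize(s['frame'][150:320,300:460],None,fx=4,fy=3.5)[:,:,::-1])"
```

```text
[ 0.56363918 -0.24162676  0.25838573] 8.15 0.009210855955710778 [-0.85249628 -0.39255298  2.04618018  0.72135342  1.13572917  0.34911891]
t 8.2 pos [ 0.5638 -0.2415  0.2584] q [-0.85 -0.39  2.05  0.72  1.14  0.35] F [-1.   0.  -1.9] open 0.0092
turn [-0.0011 -0.0002  0.0091] shift cm [ -9.81   5.54 -45.31] | 46.69
shift in target axes [ -9.77   5.68 -45.3 ]
```

View pics/s6.png

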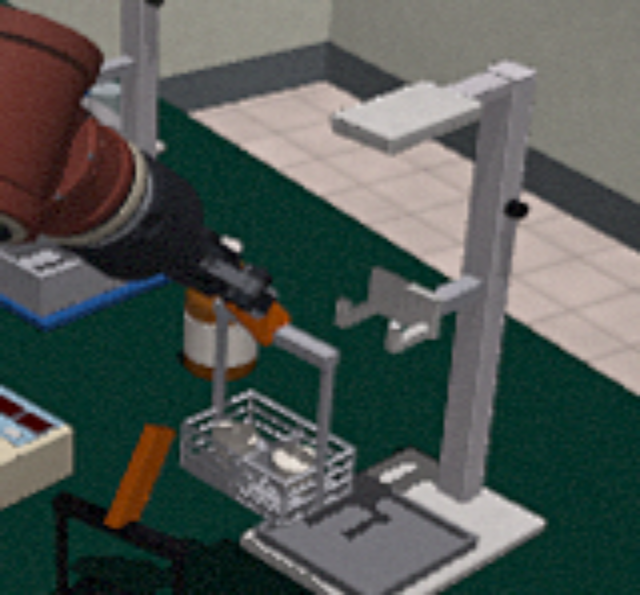

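Call:
servo_tool(
  commands=[0, 0, 0, -0.4, -0.4, 0, 0, 0, 0, 0, -0.7, -0.7, 0, 0, 0, 0, 0, -0.7, -0.7, -0.3, 0, 0, 0, 0, -0.5, -0.2, -0.7, 0, 0, 0, 0, -0.2, 0.2, -1.1, 0, 0, 0, 0, -0.25, 0.25, -1.5, 0, 0, 0, 0, -0.25, 0.25, -1.5, 0, 0, 0, 0, -0.25, 0.25, -1.5, 0, 0, 0, 0, -0.25, 0.25, -1.5, 0, 0, 0, 0, -0.25, 0.25, -1.5, 0, 0, 0, 0, -0.25, 0.25, -1.5, 0, 0, 0, 0, -0.25, 0.25, -1.5, 0, 0, 0, 0, -0.25, 0.25, -1.5, 0, 0, 0, 0, -0.25, 0.25, -1.5, 0, 0, 0, 0, -0.25, 0.25, -1.5, 0, 0, 0, 0, -0.25, 0.25, -1.5, 0, 0, 0, 0, -0.25, 0.25, -1.5, 0, 0, 0, 0, -0.25, 0.25, -1.5, 0, 0, 0, 0, -0.25, 0.25, -1.5, 0, 0, 0, 0, -0.25, 0.25, -1.5, 0],
)

```text
t: 10.2
tool_pos: [0.5704, 0.0445, 0.2846]
tool_rot: [0.535, 1.793, -1.628]
contact_force: [-0.9, -0.1, -3.5]
opening: 0.0091
```

```bash
python3 -c "
from mv import *
go(rt(-.08,0,.055),Rt(10,45,-1))"
```

```text
t 10.2 pos [0.5704 0.0445 0.2846] q [-0.22 -0.69  2.19  0.37  0.95  1.06] F [-0.9 -0.1 -3.5] open 0.0091
turn [ 0.0255 -0.0001  0.0137] shift cm [ -4.     3.96 -17.15] | 18.05
shift in target axes [ -3.95   3.57 -17.25]
```

Call:
servo_tool(
  commands=[0.005, 0, 0.003, -0.3, 0.3, -1.5, 0, 0.005, 0, 0.003, -0.3, 0.3, -1.5, 0, 0.005, 0, 0.003, -0.3, 0.3, -1.5, 0, 0.005, 0, 0.003, -0.3, 0.3, -1.5, 0, 0.005, 0, 0, -0.3, 0.3, -1.5, 0, 0, 0, 0, -0.3, 0.3, -1.5, 0, 0, 0, 0, -0.3, 0.3, -1.4, 0, 0, 0, 0, -0.3, 0.3, -1.2, 0, 0, 0, 0, -0.3, 0.3, -0.9, 0, 0, 0, 0, -0.2, 0.2, -0.6, 0, 0, 0, 0, 0, 0, -0.3, 0, 0, 0, 0, 0, 0, 0, 0],
)

```text
t: 11.4
tool_pos: [0.5699, 0.2092, 0.2744]
tool_rot: [0.531, 1.802, -1.624]
contact_force: [0.9, -0.5, -4.6]
opening: 0.0091
```

```bash
python3 tip.py 7 |head -1;python3 -c "
from mv import *
go(rt(-.08,0,.055),Rt(10,45,-1))
s=pickle.load(open('side7.pkl','rb'));t=pickle.load(open('top7.pkl','rb'))
cv2.imwrite('pics/s7.png',np.hstack([cv2.resize(s['frame'][90:260,240:360],None,fx=3.3,fy=3.3),cv2.resize(t['frame'][100:270,180:300],None,fx=3.3,fy=3.3)])[:,:,::-1])"
```

```text
[0.5699592  0.20885734 0.27440735] 11.45 0.009146705767613368 [ 0.23391907 -0.5672384   2.13462293 -0.01364173  0.80627621  1.62563858]
t 11.5 pos [0.5702 0.2084 0.2746] q [ 0.23 -0.57  2.13 -0.01  0.81  1.63] F [ 0.2  0.2 -3. ] open 0.009
turn [ 0.0307 -0.0032  0.0175] shift cm [-2.66  0.85 -1.08] | 3.0
shift in target axes [-2.65  0.86 -1.1 ]
```

View pics/s7.png

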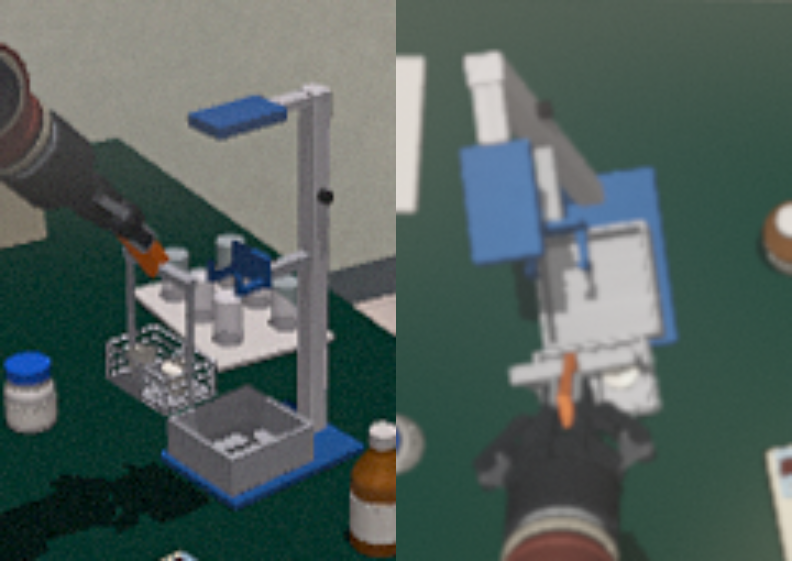

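```bash
python3 -c "
from mv import *
go(rt(-.07,0,.024),Rt(10,45,-1))"
```

```text
t 11.5 pos [0.5702 0.2084 0.2746] q [ 0.23 -0.57  2.13 -0.01  0.81  1.63] F [ 0.2  0.2 -3. ] open 0.009
turn [ 0.0307 -0.0032  0.0175] shift cm [-1.23  3.77 -0.99] | 4.09
shift in target axes [-1.16  3.76 -1.1 ]
```

Call:
servo_tool(
  commands=[0.015, 0, 0.01, -0.2, 0.4, -0.3, 0, 0.015, 0, 0.007, -0.3, 0.7, -0.3, 0, 0, 0, 0, -0.3, 0.9, -0.3, 0, 0, 0, 0, -0.2, 0.9, -0.1, 0, 0, 0, 0, -0.2, 0.6, 0, 0, 0, 0, 0, 0, 0.2, 0, 0, 0, 0, 0, 0, 0, 0, 0, 0, 0, 0, 0, 0, 0, 0],
)

```text
t: 12.3
tool_pos: [0.6052, 0.2217, 0.2559]
tool_rot: [0.565, 1.771, -1.647]
contact_force: [-1.0, 0.5, -3.0]
opening: 0.0093
```

```bash
cat > look.py <<'E'
from mv import *
from ov import *
from station import viewer
import sys
k=sys.argv[1];dx,dy,dz,yw=map(float,sys.argv[2:6])
if len(sys.argv)<7:
  t=viewer.get_image('top');s=viewer.get_image('side');pickle.dump(t,open('top%s.pkl'%k,'wb'));pickle.dump(s,open('side%s.pkl'%k,'wb'))
else:
  k0=sys.argv[6];t=pickle.load(open('top%s.pkl'%k0,'rb'));s=pickle.load(open('side%s.pkl'%k0,'rb'))
o=[]
for d,c in((t,(195,145,262,235)),(s,(275,145,342,235))):
  im=run(d,c,6,[(rb,np.deg2rad(10),HOOK[2:],(255,0,255))],0)
  basket(im,d,np.array(c[:2]),6,rb+e.apply([dx,dy,dz]),np.deg2rad(yw),(0,255,0));o.append(im)
cv2.imwrite('pics/look%s.png'%k,np.hstack(o)[:600,:800])
E
python3 -c "
from mv import *
go(rt(-.07,0,.024),Rt(10,45,-1))
o=monitor.get_obs();print((e.inv().apply(o['tool_pos']-rt(0,0,0))*1000).round(1))"; python3 look.py 8 -.07 0 .024 10
```

```text
t 12.3 pos [0.6052 0.2217 0.2559] q [ 0.27 -0.44  2.09 -0.11  0.72  1.73] F [-1.   0.5 -3. ] open 0.0093
turn [-0.003  -0.0078  0.0007] shift cm [ 0.11 -0.16 -0.4 ] | 0.44
shift in target axes [ 0.1  -0.16 -0.4 ]
[-68.1  -4.   23.6]
```

View pics/look8.png

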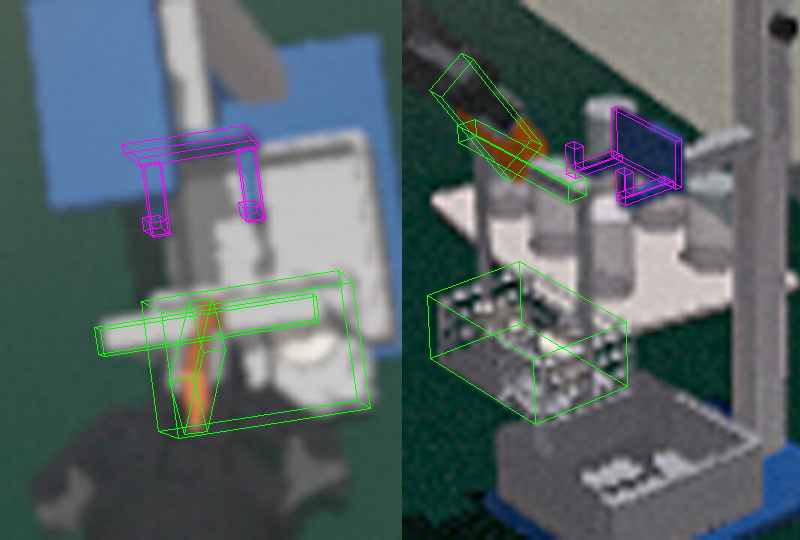

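```bash
python3 look.py 8b -.066 -.004 .022 10 8
```

```text
(no output)
```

View pics/look8b.png

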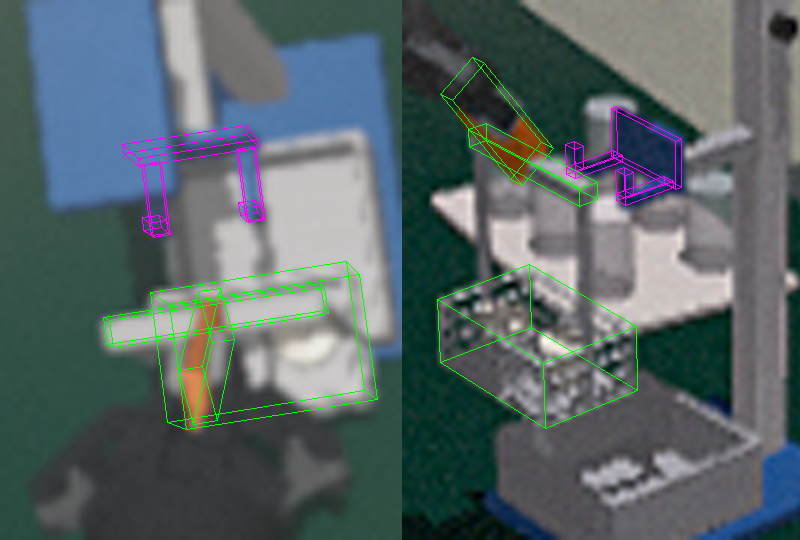

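Call:
servo_tool(
  commands=[0, -0.007, 0, -0.2, 0.2, -0.2, 0, 0, 0, 0, -0.5, 0.4, -0.1, 0, 0, 0, 0, -0.6, 0.5, -0.1, 0, 0, 0, 0, -0.6, 0.6, 0, 0, 0, 0, 0, -0.6, 0.6, 0, 0, 0, 0, 0, -0.6, 0.6, 0, 0, 0, 0, 0, -0.6, 0.6, 0, 0, 0, 0, 0, -0.5, 0.5, 0, 0, 0, 0, 0, -0.3, 0.3, 0, 0, 0, 0, 0, 0, 0, 0, 0, 0, 0, 0, 0, 0, 0, 0],
)

```text
t: 13.5
tool_pos: [0.6721, 0.2379, 0.2583]
tool_rot: [0.559, 1.765, -1.646]
contact_force: [0.1, -0.3, -3.3]
opening: 0.0089
```

```bash
python3 -c "
from mv import *
go(rt(0,0,.022),Rt(10,45,-1))
o=monitor.get_obs();print((e.inv().apply(o['tool_pos']-rt(0,0,0))*1000).round(1))"; python3 look.py 9 -.0 0 .024 10
```

```text
t 13.5 pos [0.6721 0.2379 0.2583] q [ 0.27 -0.26  1.95 -0.11  0.67  1.72] F [ 0.1 -0.3 -3.3] open 0.0089
turn [-0.0028 -0.0002 -0.0008] shift cm [0.33 0.24 0.03] | 0.41
shift in target axes [0.33 0.24 0.03]
[ 0.6  0.3 26. ]
```

View pics/look9.png

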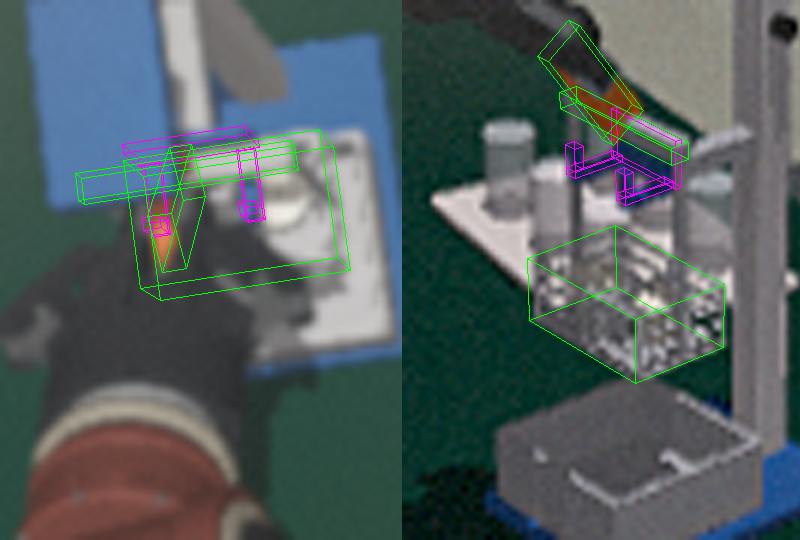

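Call:
servo_tool(
  commands=[0, 0, 0, 0.25, 0.25, 0, 0, 0, 0, 0, 0.3, 0.3, 0, 0, 0, 0, 0, 0.3, 0.3, 0, 0, 0, 0, 0, 0.3, 0.3, 0, 0, 0, 0, 0, 0.3, 0.3, 0, 0, 0, 0, 0, 0.2, 0.2, 0, 0, 0, 0, 0, 0, 0, 0, 0],
)

```text
t: 14.3
tool_pos: [0.6714, 0.238, 0.2339]
tool_rot: [0.56, 1.763, -1.644]
contact_force: [0.0, -0.2, -2.8]
opening: 0.0086
```

```bash
python3 -c "
from mv import *
go(rt(0,0,0),Rt(10,45,-1))
o=monitor.get_obs();print((e.inv().apply(o['tool_pos']-rt(0,0,0))*1000).round(1))"; python3 look.py 10 0 0 .003 10
```

```text
t 14.3 pos [0.6714 0.238  0.2339] q [ 0.27 -0.24  1.97 -0.12  0.63  1.73] F [ 0.  -0.2 -2.8] open 0.0086
turn [-0.0024  0.0001 -0.0028] shift cm [0.12 0.12 0.06] | 0.18
shift in target axes [0.11 0.12 0.06]
[-0.   0.6  1.7]
```

View pics/look10.png

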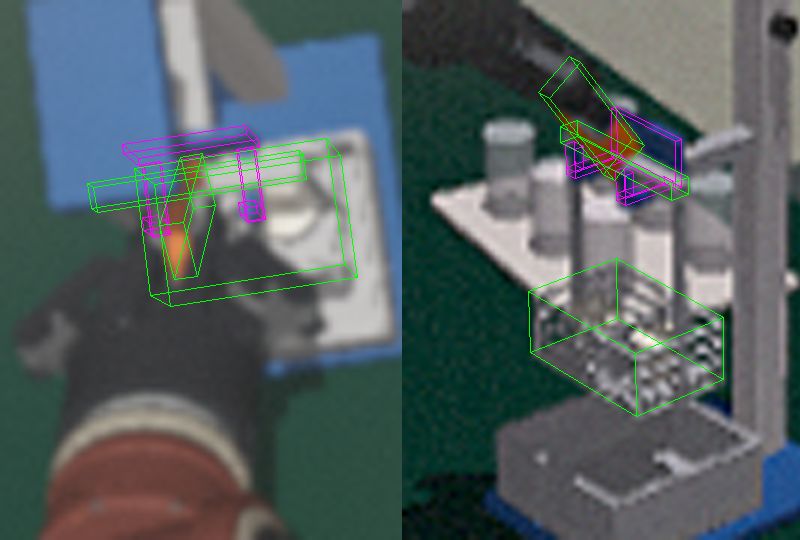

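Call:
servo_tool(
  commands=[0, 0, 0, 0.12, 0.12, 0, 0, 0, 0, 0, 0.12, 0.12, 0, 0, 0, 0, 0, 0, 0, 0, 0],
)

```text
t: 14.7
tool_pos: [0.6727, 0.2384, 0.2341]
tool_rot: [0.564, 1.761, -1.64]
contact_force: [-0.1, -0.1, -4.2]
opening: 0.0092
```

```bash
python3 -c "
from mv import *
go(rt(0,0,0),Rt(10,45,-1))
o=monitor.get_obs();print((e.inv().apply(o['tool_pos']-rt(0,0,0))*1000).round(1))"
```

```text
t 14.7 pos [0.6727 0.2384 0.2341] q [ 0.27 -0.24  1.97 -0.12  0.62  1.73] F [-0.1 -0.1 -4.2] open 0.0092
turn [-0.0021 -0.0001 -0.0078] shift cm [0.22 0.03 0.07] | 0.23
shift in target axes [0.22 0.03 0.07]
[1.3 0.7 1.8]
```

Call:
servo_tool(
  commands=[0, 0, 0, 0.25, 0.15, 0, 0, 0, 0, 0, 0.25, 0.15, 0, 0, 0, 0, 0, 0, 0, 0, 0],
)

```text
t: 15.0
tool_pos: [0.6735, 0.2386, 0.2343]
tool_rot: [0.571, 1.756, -1.633]
contact_force: [-0.8, 0.4, -4.3]
opening: 0.0094
```

```bash
python3 -c "
from mv import *
go(rt(0,0,0),Rt(10,45,-1))
o=monitor.get_obs();print((e.inv().apply(o['tool_pos']-rt(0,0,0))*1000).round(1))"
```

```text
t 15.0 pos [0.6735 0.2386 0.2343] q [ 0.27 -0.24  1.98 -0.12  0.61  1.73] F [-0.8  0.4 -4.3] open 0.0094
turn [-0.0017  0.0001 -0.017 ] shift cm [ 0.29 -0.02  0.08] | 0.3
shift in target axes [ 0.29 -0.01  0.08]
[2.1 0.8 2. ]
```

```bash
python3 look.py 11 0.002 0 .0 10; python3 -c "
from mv import *
s=pickle.load(open('side11.pkl','rb'));t=pickle.load(open('top11.pkl','rb'))
cv2.imwrite('pics/s11.png',np.hstack([cv2.resize(s['frame'][90:240,180:360],None,fx=3,fy=3,interpolation=2),cv2.resize(t['frame'][150:300,180:260],None,fx=3,fy=3)])[:,:,::-1])
for i in range(3):
  o=monitor.get_obs();print(o['tool_pos'],o['contact_force'],o['wrist_torque'],o['effort'].round(1),o['q'])"
```

```text
[0.67357011 0.23864255 0.23411474] [-3.2652873  -0.70391164  0.51409017] [-0.19511462  0.68048658 -0.06176973] [ -0.1 -28.  -39.3  -0.2  -2.8   0. ] [ 0.2670461  -0.23945816  1.97814021 -0.11993975  0.60619273  1.73376459]
[0.67357011 0.23864255 0.23411474] [-3.2652873  -0.70391164  0.51409017] [-0.19511462  0.68048658 -0.06176973] [ -0.1 -28.  -39.3  -0.2  -2.8   0. ] [ 0.2670461  -0.23945816  1.97814021 -0.11993975  0.60619273  1.73376459]
[0.67357011 0.23864255 0.23411474] [-3.2652873  -0.70391164  0.51409017] [-0.19511462  0.68048658 -0.06176973] [ -0.1 -28.  -39.3  -0.2  -2.8   0. ] [ 0.2670461  -0.23945816  1.97814021 -0.11993975  0.60619273  1.73376459]
```

View pics/look11.png

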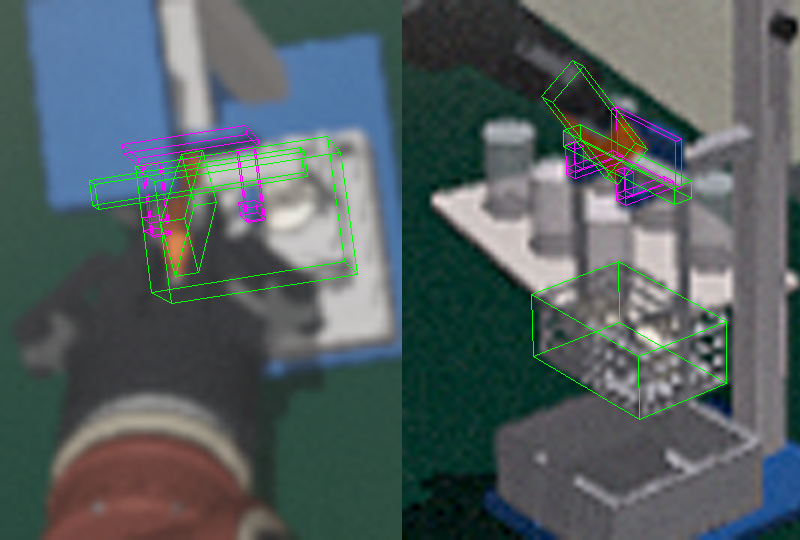

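View pics/s11.png

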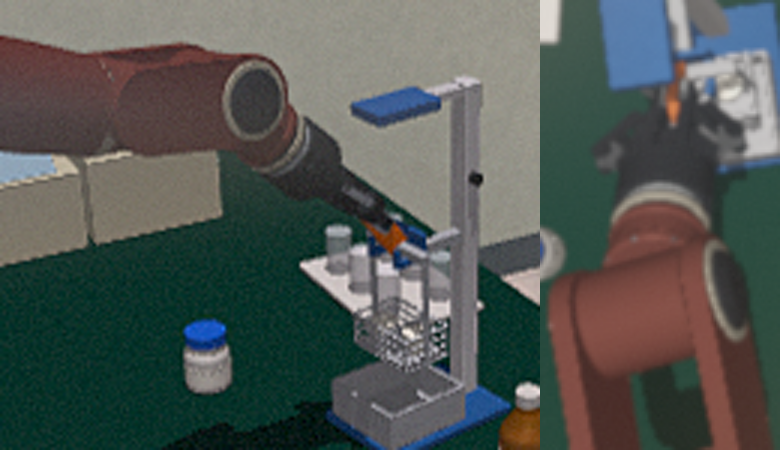

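Call:
servo_tool(
  commands=[0, 0, 0, 0, 0, 0, 0.1, 0, 0, 0, 0, 0, 0, 0.15, 0, 0, 0, 0, 0, 0, 0.25, 0, 0, 0, 0, 0, 0, 0.4, 0, 0, 0, 0, 0, 0, 0.4, 0, 0, 0, 0, 0, 0, 0.4],
)

```text
t: 15.7
tool_pos: [0.6751, 0.2391, 0.2363]
tool_rot: [0.575, 1.754, -1.629]
contact_force: [-0.3, 1.4, 0.1]
opening: 0.0343
```

```bash
python3 look.py 12 0.00 0 .0 10; python3 -c "
from mv import *
go(rt(0,0,0),Rt(10,45,-1))"
```

```text
t 15.8 pos [0.675  0.2391 0.2361] q [ 0.27 -0.24  1.98 -0.12  0.6   1.73] F [-0.1  0.2 -0.5] open 0.0344
turn [-0.0012  0.0001 -0.0218] shift cm [0.53 0.   0.1 ] | 0.54
shift in target axes [0.53 0.01 0.1 ]
```

View pics/look12.png

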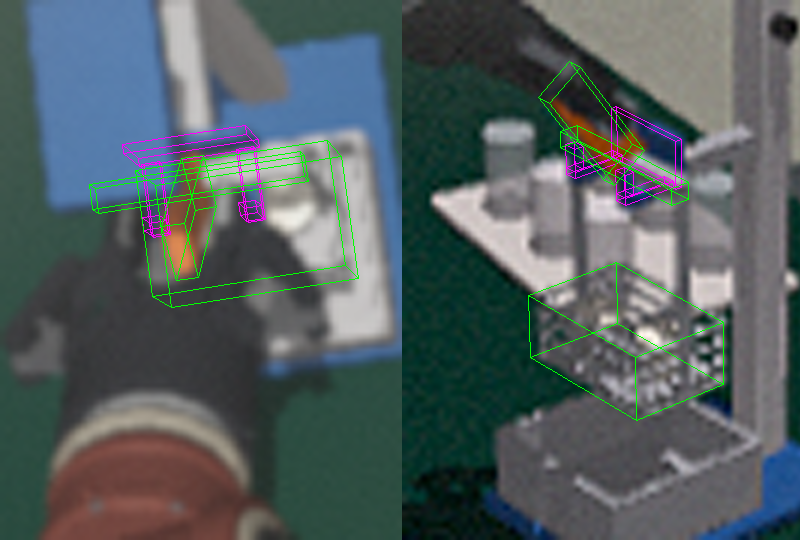

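Call:
servo_tool(
  commands=[0, 0, 0, 0, -0.5, 0, 0.4, 0, 0, 0, 0, -1, 0, 0.4, 0, 0, 0, 0, -1.5, 0, 0.4, 0, 0, 0, 0, -2, 0, 0.4, 0, 0, 0, 0, -2, 0, 0.4, 0, 0, 0, 0, -2, 0, 0.4, 0, 0, 0, 0, -2, 0, 0.4, 0, 0, 0, 0, -2, 0, 0.4, 0, 0, 0, 0, -1.5, 0, 0.4, 0, 0, 0, 0, 0, 0, 0.4],
)

```text
t: 16.8
tool_pos: [0.5643, 0.22, 0.3462]
tool_rot: [0.579, 1.752, -1.625]
contact_force: [0.9, 0.1, -0.7]
opening: 0.0344
```

```bash
python3 look.py 13 0.00 0 .0 10; python3 -c "
from mv import *
go(rt(0,0,0),Rt(10,45,-1))
t=pickle.load(open('top13.pkl','rb'));W=cloud(t);hsv=cv2.cvtColor(t['frame'],cv2.COLOR_RGB2HSV)
cv2.imwrite('pics/t13.png',cv2.resize(t['frame'][210:290,270:350],None,fx=6,fy=6,interpolation=2)[:,:,::-1])
"
```

```text
t 16.9 pos [0.5646 0.2198 0.3433] q [ 0.29 -0.6   2.06 -0.11  0.88  1.73] F [-0.1 -0.1 -0.3] open 0.0339
turn [-0.0006 -0.0001 -0.0237] shift cm [ 0.56 15.51  0.11] | 15.52
shift in target axes [ 0.19 15.51  0.12]
```

View pics/look13.png

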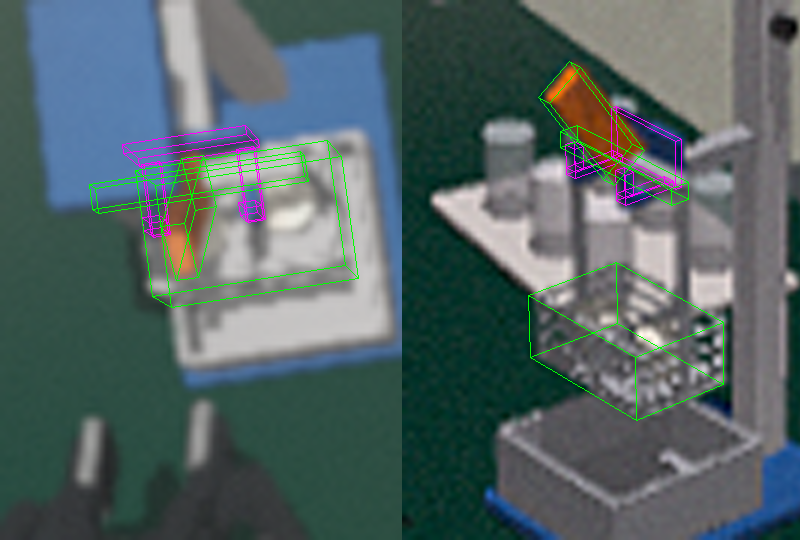

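View pics/t13.png

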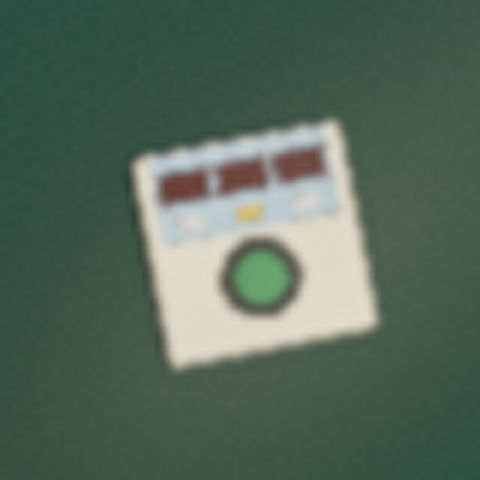

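```bash
python3 -c "
from mv import *
R=Rt(10,0,-1)
go([.443,0,.30],R)
for k in('13','4'):
  for n in('top','side'):
    d=pickle.load(open(n+k+'.pkl','rb'));W=cloud(d);f=d['frame'].astype(int)
    m=(f[...,1]>f[...,0]+25)&(f[...,1]>f[...,2]+15)&(abs(W[...,0]-.443)<.03)&(abs(W[...,1])<.03)&(W[...,2]>.052)
    w=W[m]
    if len(w):print(k,n,len(w),np.percentile(w[:,2],[5,50,95]).round(4),w[w[:,2]>np.percentile(w[:,2],50)-.003].mean(0).round(4),w.min(0).round(4),w.max(0).round(4))
"
```

```text
t 16.9 pos [0.5646 0.2198 0.3433] q [ 0.29 -0.6   2.06 -0.11  0.88  1.73] F [-0.1 -0.1 -0.3] open 0.0339
turn [-5.000e-04 -4.000e-04 -8.091e-01] shift cm [14.03 -8.43 19.54] | 25.49
shift in target axes [15.8   4.33 19.54]
13 top 67 [0.0644 0.0702 0.0749] [4.44e-01 2.00e-04 7.09e-02] [ 0.4303 -0.0126  0.0584] [0.4551 0.0122 0.076 ]
13 side 62 [0.0629 0.0705 0.0741] [ 0.4426 -0.0053  0.0714] [ 0.4295 -0.0199  0.0592] [0.4616 0.0126 0.0754]
4 top 66 [0.0633 0.0701 0.0747] [ 4.442e-01 -2.000e-04  7.110e-02] [ 0.4304 -0.0126  0.0604] [0.4551 0.0122 0.0767]
4 side 60 [0.0623 0.0702 0.0741] [ 0.4431 -0.0058  0.0711] [ 0.4313 -0.0198  0.0585] [0.4642 0.0131 0.0752]
```

Call:
servo_tool(
  commands=[0, 0, 0, 1, -0.7, 1, 0, 0, 0, 0, 1.8, -1.1, 2.5, 0, 0, 0, 0, 1.8, -1.1, 2.5, 0, 0, 0, 0, 1.8, -1.1, 2.5, 0, 0, 0, 0, 1.8, -1.1, 2.5, 0, 0, 0, 0, 1.8, -1.1, 2.5, 0, 0, 0, 0, 1.8, -1.1, 2.5, 0, 0, 0, -0.13, 1, -0.6, 1.5, 0, 0, 0, -0.13, 0, 0, 0, 0, 0, 0, -0.13, 0, 0, 0, 0, 0, 0, -0.13, 0, 0, 0, 0, 0, 0, -0.13, 0, 0, 0, 0, 0, 0, -0.13, 0, 0, 0, 0, 0, 0, 0, 0, 0, 0, 0],
  grip_force=40,
)

```text
t: 18.3
tool_pos: [0.4744, 0.0126, 0.2807]
tool_rot: [-0.24, 2.161, -2.153]
contact_force: [0.0, 0.1, -0.9]
opening: -0.0
```

```bash
python3 -c "
from mv import *
R=Rt(10,0,-1)
go([.443,0,.13],R)
from station import viewer
t=viewer.get_image('top');s=viewer.get_image('side');o=monitor.get_obs();C=Ro.from_rotvec(o['tool_rot'])
pickle.dump(t,open('top14.pkl','wb'));pickle.dump(s,open('side14.pkl','wb'))
im=cv2.resize(s['frame'][150:320,220:350],None,fx=3.5,fy=3.5)[:,:,::-1].copy()
for y in(0,-.02,-.04,-.06):cv2.circle(im,tuple(int(v) for v in (proj(s,o['tool_pos']+C.apply([0,y,0]))-[220,150])*3.5),3,(0,255,0),-1)
cv2.imwrite('pics/s14.png',im)"
```

```text
t 18.3 pos [0.4744 0.0126 0.2807] q [-0.13 -0.31  1.8  -0.01  1.71  1.28] F [ 0.   0.1 -0.9] open -0.0
turn [ 0.0084 -0.0054  0.0522] shift cm [ 2.52 15.21  0.84] | 15.44
shift in target axes [ 3.31 15.07  0.7 ]
```

View pics/s14.png

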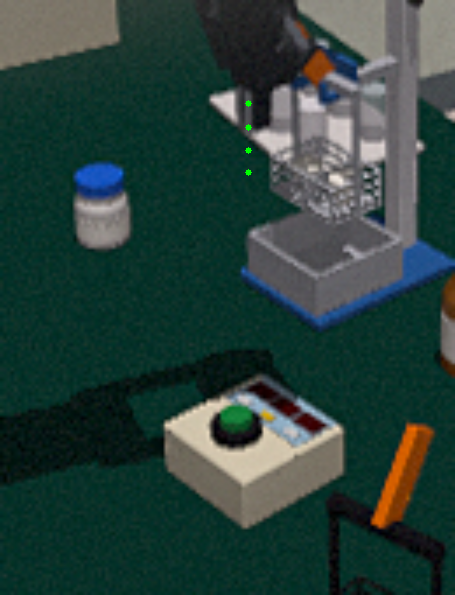

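```bash
python3 -c "
from mv import *
o=monitor.get_obs();C=Ro.from_rotvec(o['tool_rot']);print(C.as_matrix().round(3))
for n in('top14','side14'):
  d=pickle.load(open(n+'.pkl','rb'));W=cloud(d);q=(W.reshape(-1,3)-o['tool_pos']);q[~np.isfinite(q)]=9
  w=q[(abs(q[:,0])<.06)&(abs(q[:,1])<.1)&(q[:,2]>-.01)&(q[:,2]<.12)];print(n,len(w))
  for z0 in np.arange(-.01,.12,.01):
    k=w[(w[:,2]>=z0)&(w[:,2]<z0+.01)]
    if len(k):print(round(z0,3),len(k),'x',k[:,0].min().round(3),k[:,0].max().round(3),'y',k[:,1].min().round(3),k[:,1].max().round(3))
"
```

```text
[[-0.985 -0.047  0.168]
 [-0.168 -0.    -0.986]
 [ 0.047 -0.999 -0.007]]
top14 2
0.1 1 x 0.002 0.002 y -0.038 -0.038
0.11 1 x 0.004 0.004 y -0.038 -0.038
side14 430
0.03 4 x 0.0 0.014 y -0.009 -0.002
0.04 24 x -0.009 0.009 y -0.016 0.012
0.05 35 x -0.01 0.013 y -0.02 0.011
0.06 33 x -0.008 0.015 y -0.018 0.008
0.07 27 x -0.009 0.014 y -0.017 0.011
0.08 50 x -0.012 0.023 y -0.037 0.028
0.09 76 x -0.014 0.024 y -0.039 0.032
0.1 88 x -0.014 0.026 y -0.051 0.045
0.11 93 x -0.015 0.028 y -0.062 0.053
```

Call:
servo_tool(
  commands=[0, 0, 0.05, 0.3, 1, 0.1, 0, 0, 0, 0, 0.6, 2.5, 0.1, 0, 0, 0, 0, 0.7, 3.5, 0.1, 0, 0, 0, 0, 0.7, 3.5, 0.2, 0, 0, 0, 0, 0.5, 3, 0.2, 0, 0, 0, 0, 0.3, 1.5, 0, 0, 0, 0, 0, 0, 0, 0, 0],
)

```text
t: 19.1
tool_pos: [0.4403, -0.0, 0.1297]
tool_rot: [-0.148, 2.13, -2.118]
contact_force: [0.4, 0.1, 0.0]
opening: -0.0007
```

```bash
python3 -c "
from mv import *
R=Rt(10,0,-1)
go([.443,-.001,.04],R)"
```

```text
t 19.1 pos [ 0.4403 -0.      0.1297] q [-0.18 -0.39  2.11  0.01  1.4   1.23] F [0.4 0.1 0. ] open -0.0007
turn [ 0.0033 -0.0103 -0.0259] shift cm [-0.02  8.97  0.17] | 8.98
shift in target axes [-0.25  8.97  0.14]
```

Call:
servo_tool(
  commands=[0, 0, -0.025, -0.1, 1, 0.1, 0, 0, 0, 0, -0.1, 2, 0, 0, 0, 0, 0, 0, 2, 0, 0, 0, 0, 0, 0, 1.5, 0, 0, 0, 0, 0, 0, 0.7, 0, 0, 0, 0, 0, 0, 0, 0, 0],
)

```text
t: 19.7
tool_pos: [0.4467, -0.0021, 0.0649]
tool_rot: [-0.148, 2.126, -2.128]
contact_force: [0.4, 0.4, -0.4]
opening: -0.0002
```

```bash
python3 -c "
from mv import *
R=Rt(10,0,-1)
go([.443,-.001,.025],R)
from station import viewer
s=viewer.get_image('side');o=monitor.get_obs();C=Ro.from_rotvec(o['tool_rot'])
im=cv2.resize(s['frame'][210:310,240:340],None,fx=5.5,fy=5.5,interpolation=2)[:,:,::-1].copy()
for p in ([.443,-.001,.071],o['tool_pos']+C.apply([0,-.04,0])):cv2.circle(im,tuple(int(v) for v in (proj(s,p)-[240,210])*5.5),3,(0,0,255),-1)
cv2.imwrite('pics/s15.png',im)"
```

```text
t 19.7 pos [ 0.4467 -0.0021  0.0649] q [-0.17 -0.3   2.15  0.    1.27  1.23] F [ 0.4  0.4 -0.4] open -0.0002
turn [-0.0029 -0.0133 -0.0218] shift cm [ 0.44  3.98 -0.18] | 4.01
shift in target axes [ 0.35  3.99 -0.18]
```

View pics/s15.png

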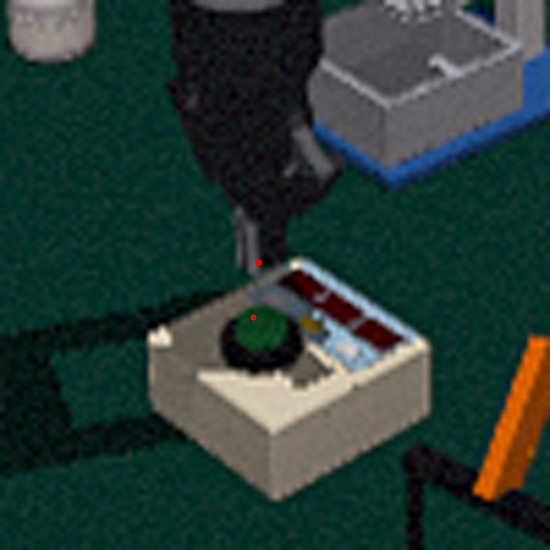

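Call:
servo_tool(
  commands=[0, -0.01, -0.02, 0.2, 0.7, 0, 0, 0, 0, 0, 0.2, 1, 0, 0, 0, 0, 0, 0, 1, 0, 0, 0, 0, 0, 0, 0.5, 0, 0, 0, 0, 0, 0, 0, 0, 0],
)

```text
t: 20.25
tool_pos: [0.4455, -0.0034, 0.0341]
tool_rot: [-0.176, 2.123, -2.133]
contact_force: [0.8, -0.1, 0.1]
opening: -0.0003
```

```bash
python3 -c "
from mv import *
go([.443,-.002,.025],Rt(10,0,-1))"
```

```text
t 20.25 pos [ 0.4455 -0.0034  0.0341] q [-0.17 -0.25  2.16 -0.    1.21  1.23] F [ 0.8 -0.1  0.1] open -0.0003
turn [-0.0051 -0.0025 -0.0067] shift cm [ 0.23  0.91 -0.19] | 0.95
shift in target axes [ 0.22  0.91 -0.18]
```

Call:
servo_tool(
  commands=[0, 0, 0, 0.1, 0.4, 0, 0, 0, 0, 0, 0, 0.4, 0, 0, 0, 0, 0, 0, 0.3, 0, 0],
)

```text
t: 20.55
tool_pos: [0.4455, -0.0037, 0.0259]
tool_rot: [-0.177, 2.124, -2.133]
contact_force: [-13.1, 1.3, 29.9]
opening: 0.0004
```

```bash
python3 -c "
from mv import *
go([.443,-.002,.025],Rt(10,0,-1))"
```

```text
t 20.55 pos [ 0.4455 -0.0037  0.0259] q [-0.17 -0.23  2.17 -0.    1.2   1.23] F [-13.1   1.3  29.9] open 0.0004
turn [-0.0049 -0.0023 -0.006 ] shift cm [ 0.22  0.08 -0.21] | 0.32
shift in target axes [ 0.22  0.09 -0.21]
```

Call:
servo_tool(
  commands=[0, 0, 0, 0, 0, 0, 0, 0, 0, 0, 0, 0, 0, 0, 0, 0, 0, 0, 0, 0, 0],
)

```text
t: 20.85
tool_pos: [0.4456, -0.0037, 0.0281]
tool_rot: [-0.179, 2.125, -2.134]
contact_force: [-2.2, 0.1, 3.3]
opening: 0.0
```

```bash
python3 -c "
from mv import *
go([.443,-.002,.025],Rt(10,0,-1))
from station import viewer
s=viewer.get_image('side');pickle.dump(s,open('side16.pkl','wb'))
im=cv2.resize(s['frame'][210:310,240:340],None,fx=5.5,fy=5.5,interpolation=2)[:,:,::-1].copy()
cv2.imwrite('pics/s16.png',im)"
```

```text
t 20.85 pos [ 0.4456 -0.0037  0.0281] q [-0.17 -0.23  2.17 -0.    1.2   1.23] F [-2.2  0.1  3.3] open 0.0
turn [-0.0046 -0.0018 -0.0043] shift cm [ 0.23  0.31 -0.21] | 0.44
shift in target axes [ 0.23  0.31 -0.21]
```

View pics/s16.png

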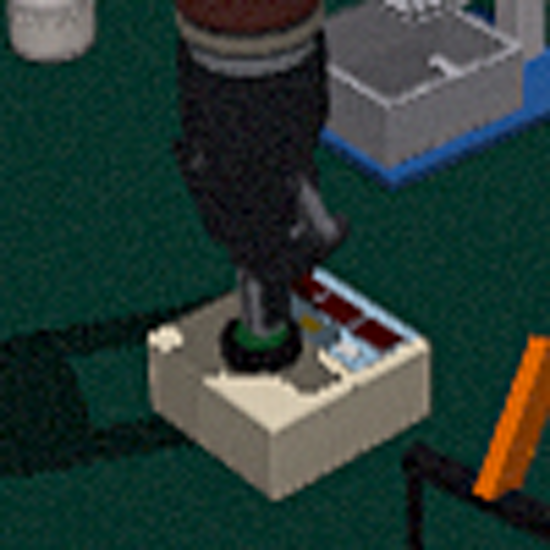

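Call:
servo_tool(
  commands=[0, 0, 0, 0, 0.3, 0, 0, 0, 0, 0, 0, 0.2, 0, 0, 0, 0, 0, 0, 0.15, 0, 0, 0, 0, 0, 0, 0.15, 0, 0],
)

```text
t: 21.3
tool_pos: [0.4457, -0.0037, 0.0261]
tool_rot: [-0.186, 2.128, -2.135]
contact_force: [-7.9, 0.3, 14.7]
opening: -0.0003
```

```bash
python3 -c "
from mv import *
go([.443,-.002,.025],Rt(10,0,-1))"
```

```text
t 21.3 pos [ 0.4457 -0.0037  0.0261] q [-0.17 -0.23  2.16 -0.    1.2   1.23] F [-7.9  0.3 14.7] open -0.0003
turn [-0.0033 -0.0012  0.0011] shift cm [ 0.23  0.11 -0.22] | 0.34
shift in target axes [ 0.23  0.11 -0.22]
```

Call:
servo_tool(
  commands=[0, 0, 0, 0, 0.25, 0, 0, 0, 0, 0, 0, 0.25, 0, 0, 0, 0, 0, 0, 0.25, 0, 0],
)

```text
t: 21.6
tool_pos: [0.4455, -0.0037, 0.026]
tool_rot: [-0.194, 2.131, -2.136]
contact_force: [-13.3, 1.1, 22.1]
opening: -0.0002
```

```bash
python3 -c "
from mv import *
go([.443,-.002,.025],Rt(10,0,-1))
from station import viewer
s=viewer.get_image('side');s0=pickle.load(open('side16.pkl','rb'))
im=np.hstack([cv2.resize(x['frame'][255:290,265:315],None,fx=8,fy=8,interpolation=2)[:,:,::-1] for x in (s0,s)])
cv2.imwrite('pics/s17.png',im)"
```

```text
t 21.6 pos [ 0.4455 -0.0037  0.026 ] q [-0.17 -0.22  2.16 -0.    1.21  1.23] F [-13.3   1.1  22.1] open -0.0002
turn [-0.0018 -0.0004  0.0078] shift cm [ 0.21  0.1  -0.21] | 0.32
shift in target axes [ 0.21  0.1  -0.21]
```

View pics/s17.png

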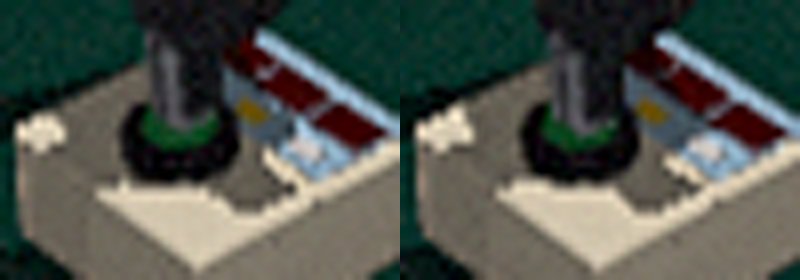

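Call:
servo_tool(
  commands=[0, 0, 0, 0, -1, 0, 0, 0, 0, 0, 0, -2, 0, 0, 0, 0, 0, 0, -3, 0, 0, 0, 0, 0, 0, -3, 0, 0, 0, 0, 0, 0, -3, 0, 0, 0, 0, 0, 0, -2, 0, 0, 0, 0, 0, 0, -1, 0, 0, 0, 0, 0, 0, 0, 0, 0, 0, 0, 0, 0, 0, 0, 0],
)

```text
t: 22.55
tool_pos: [0.4463, -0.0034, 0.1759]
tool_rot: [-0.194, 2.131, -2.137]
contact_force: [-0.1, -0.8, -0.6]
opening: 0.0
```

```bash
python3 look.py 18 0 0 0 10; python3 -c "
from mv import *
go([.443,-.002,.025],Rt(10,0,-1))
s=pickle.load(open('side18.pkl','rb'))
cv2.imwrite('pics/s18.png',cv2.resize(s['frame'][100:400,220:470],None,fx=2,fy=2)[:,:,::-1])
d=s;W=cloud(d);f=d['frame'].astype(int)
m=(f[...,1]>f[...,0]+25)&(f[...,1]>f[...,2]+15)&(abs(W[...,0]-.443)<.03)&(abs(W[...,1])<.03)&(W[...,2]>.052);w=W[m];print(len(w),np.percentile(w[:,2],[5,50,95]))"
```

```text
t 22.65 pos [ 0.4459 -0.0034  0.1754] q [-0.17 -0.38  2.02 -0.    1.51  1.23] F [-0.9  0.   0.1] open -0.0002
turn [-0.0014 -0.0009  0.0086] shift cm [ 0.13 15.04 -0.2 ] | 15.04
shift in target axes [ 0.26 15.04 -0.18]
60 [0.06275184 0.06985797 0.07363534]
```

View pics/look18.png

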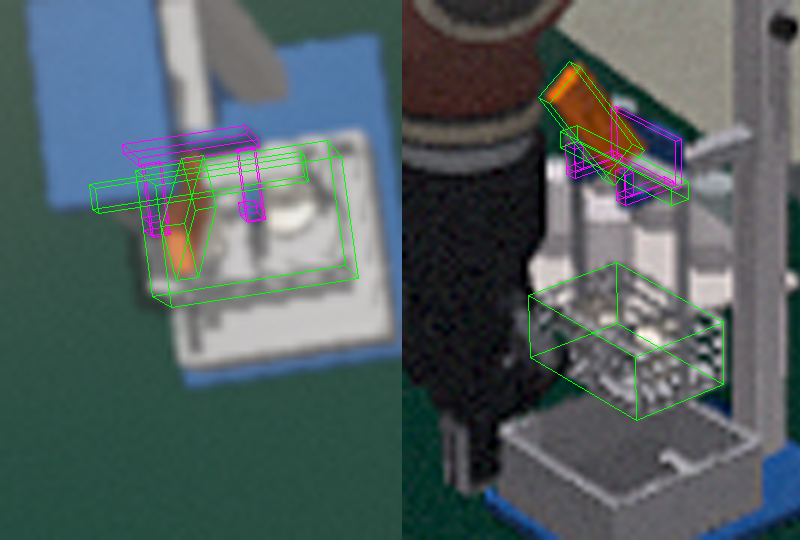

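View pics/s18.png

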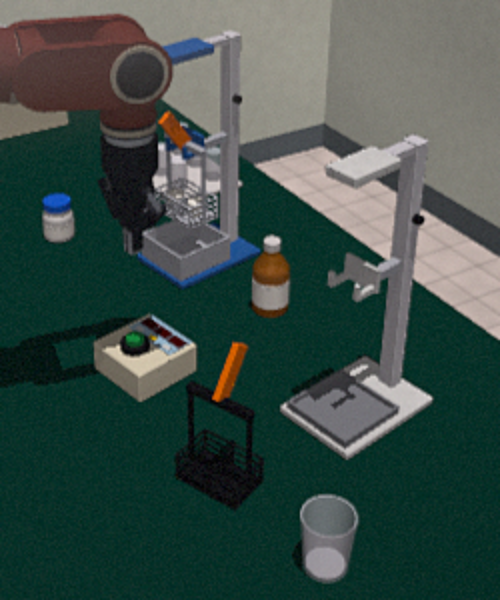

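```bash
python3 -c "
from station import ticket
print(ticket.finish_job())"
```

```text
the job is handed in; nothing more can be done
None
```

I moved the basket with both crucibles from the white stand to the blue stand's hook, let go, pressed the green button, drew the arm back and handed in at about 22.7 s of the 64 s allowed. The hand-in gives no verdict.

**Basket:** In the last side and top pictures it hangs level on both prongs. The bar matches the modelled seat to within about 1 pixel (2–3 mm). Both crucibles looked upright after release, though the +y one is partly hidden in the pictures. The force on the gripper was close to zero once I let go.

**Button:** The fingers stopped at the same depth at 15, 22 and 30 N, about 6 mm below where they should have met the button, so it went all the way in. I inferred the travel from force and height, since the joint reading isn't available. The first press partly relaxed while the arm held still, so I pressed again and kept the pressure on. Afterwards the button's top was back at its original height.

**Bystanders:** The bottle, jar, cup and black basket stand where they were in the final side picture.

**What disagreed:**
- The real fingertips were about 40 mm behind the reported TCP in both cameras, more than the 13 mm given for open fingers. I corrected for this in the grasp, the placing and the button press.
- While I carried the basket, its handle looked slightly rolled in the top view. This was within the allowed tilt.

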